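# Close the crew's lunch boxes and stack them on the warmer

### The job

Lunch is waiting: press the lid of every lunch box on the table fully home, and only then swing its yellow clip down into its catch. Stack all the boxes squarely on the hot plate of the warmer, each properly nested on the one below with the clip ends over the switch end, in any order of colours, and once they all stand there push the orange switch fully in. Keep the boxes level and leave everything else on the table where it is.

Things in the scene. Friction and masses are not known exactly. Their poses are not given: they have to be found in the camera images.
- red_box: Lunch box, 0.5 kg, red lid; may be absent. 120 (x) x 64 (y) mm. Origin: centre of underside. -x: clip end, its two upright corners cut 14 mm. Steel body z 0-35 mm: grip across y. Below, an open skirt 6 deep, hollow 110 x 54, corners cut alike: it slips over the panel of a lid (106 x 50, 2 mm play), same way round, and rests on the lid's rim: pitch 46 mm. Slides on the table.
- red_lid (a joint): red lid's angle, rad; hinge across the +x end (x 60, z 36 mm in the box's frame). 0 = fully home; positive = clip end stands up (0.1 = 12 mm; at most 0.16). Tight gasket: stays where left, goes down only when pressed, some 4.5 N straight down near the clip end.
- red_lid_press (a point): Point on top of the red lid's raised panel, on its midline, 15 mm in from the clip end; moves with the lid; at (-45, 0, 50) mm in the box's frame when home. The lid, home: rim 62 mm wide, z 36-46 mm; on it the panel, 106 x 50 mm, z 46-50 mm, its clip-end corners cut.
- red_clip (a joint): Angle of the red box's yellow clip, rad: a flap 30 wide, 24 long, 3 mm thick, hinged across the lid's clip end, hinge at (-63, 0, 41) mm in the box's frame when the lid is home. 0 = hanging straight down in its catch; 1.57 = straight out; at most 1.75. Light friction (1 N at its tip): stays where left.
- red_clip_tab (a point): Point on the red clip's middle, 20 mm from its hinge, 4 mm from its free edge; moves with the clip.
- blue_box: Lunch box, 0.5 kg, blue lid; may be absent. 120 (x) x 64 (y) mm. Origin: centre of underside. -x: clip end, its two upright corners cut 14 mm. Steel body z 0-35 mm: grip across y. Below, an open skirt 6 deep, hollow 110 x 54, corners cut alike: it slips over the panel of a lid (106 x 50, 2 mm play), same way round, and rests on the lid's rim: pitch 46 mm. Slides on the table.
- blue_lid (a joint): blue lid's angle, rad; hinge across the +x end (x 60, z 36 mm in the box's frame). 0 = fully home; positive = clip end stands up (0.1 = 12 mm; at most 0.16). Tight gasket: stays where left, goes down only when pressed, some 4.5 N straight down near the clip end.
- blue_lid_press (a point): Point on top of the blue lid's raised panel, on its midline, 15 mm in from the clip end; moves with the lid; at (-45, 0, 50) mm in the box's frame when home. The lid, home: rim 62 mm wide, z 36-46 mm; on it the panel, 106 x 50 mm, z 46-50 mm, its clip-end corners cut.
- blue_clip (a joint): Angle of the blue box's yellow clip, rad: a flap 30 wide, 24 long, 3 mm thick, hinged across the lid's clip end, hinge at (-63, 0, 41) mm in the box's frame when the lid is home. 0 = hanging straight down in its catch; 1.57 = straight out; at most 1.75. Light friction (1 N at its tip): stays where left.
- blue_clip_tab (a point): Point on the blue clip's middle, 20 mm from its hinge, 4 mm from its free edge; moves with the clip.
- green_box: Lunch box, 0.5 kg, green lid; may be absent. 120 (x) x 64 (y) mm. Origin: centre of underside. -x: clip end, its two upright corners cut 14 mm. Steel body z 0-35 mm: grip across y. Below, an open skirt 6 deep, hollow 110 x 54, corners cut alike: it slips over the panel of a lid (106 x 50, 2 mm play), same way round, and rests on the lid's rim: pitch 46 mm. Slides on the table.
- green_lid (a joint): green lid's angle, rad; hinge across the +x end (x 60, z 36 mm in the box's frame). 0 = fully home; positive = clip end stands up (0.1 = 12 mm; at most 0.16). Tight gasket: stays where left, goes down only when pressed, some 4.5 N straight down near the clip end.
- green_lid_press (a point): Point on top of the green lid's raised panel, on its midline, 15 mm in from the clip end; moves with the lid; at (-45, 0, 50) mm in the box's frame when home. The lid, home: rim 62 mm wide, z 36-46 mm; on it the panel, 106 x 50 mm, z 46-50 mm, its clip-end corners cut.
- green_clip (a joint): Angle of the green box's yellow clip, rad: a flap 30 wide, 24 long, 3 mm thick, hinged across the lid's clip end, hinge at (-63, 0, 41) mm in the box's frame when the lid is home. 0 = hanging straight down in its catch; 1.57 = straight out; at most 1.75. Light friction (1 N at its tip): stays where left.
- green_clip_tab (a point): Point on the green clip's middle, 20 mm from its hinge, 4 mm from its free edge; moves with the clip.
- warmer: Electric lunch warmer, fixed: grey housing 18 mm high, 110 mm wide (y), x from -155 to 75 mm. Origin: at table height under the centre of the hot plate, a raised steel panel 106 x 50 mm, top at z = 22 mm, its two -x corners cut like the lids' panels. The lowest box sits over it, skirt on the housing (z 18 mm), clip end to -x.
- switch (a joint): Travel of the warmer's orange push switch, m: 0 = off (up), 0.005 = pushed fully in; about 3 N, and it stays in.
- switch_top (a point): Centre of the top of the round orange switch, 24 mm across, at (-125, 0, 27) mm in the warmer's frame when off.
- mug: Bystander, not part of the job: blue mug, 72 mm across, 82 mm high, handle at its +y. Origin: centre of its underside.
- paper_cup: Bystander, not part of the job: white cup, 72 mm across, 85 mm high. Origin: centre of its underside.
- sauce_jar: Bystander, not part of the job: amber jar with red cap, 68 mm across, 100 mm high. Origin: centre of its underside.
- coffee_jar: Bystander, not part of the job: clear jar with black cap, 76 mm across, 120 mm high. Origin: centre of its underside.
- teaspoon: Bystander, not part of the job: spoon lying flat, 150 mm long. Origin: centre of its underside.

How it is judged:
By the outcome, as a careful person would: the job done as asked, in the order asked, and still so for the second after the job is handed in, with the robot touching nothing.
Of red_box, blue_box, green_box only 2 to 3 are there at a start; the rules pass over those that are not, and their reading is None.
At some moment in a run one of red_box, blue_box, green_box may be knocked a few centimetres aside while the robot is not near it.
It also fails if it takes over 210 s, if anything falls off the work surface, if the arm or the gripper's body presses on something with over 40 N, if the wrist force passes 120 N, or if a joint passes its speed limit or range.

### The arm

A 6-joint arm with a two-finger parallel gripper is mounted at the origin on the work surface. World frame = base frame: x ahead of the robot, y to its left, z up, the work surface at z = 0. Lengths are in m, angles in rad, forces in N, time in s.
With the tool pointing down it reaches from about 0.325 to 0.775 m from the base axis. Payload 5.5 kg.
Tool frame: the origin (TCP) lies on the centre line of the jaws, within the pads' length; the fingertips stand 17 mm ahead of it and the grasp point (between the pads) lies 2 mm behind it; z points along the fingers, x is the direction in which the jaws open and shut, and the axes are right-handed (so a half turn about z gives the same grasp; the last joint's range is limited). The gripper opens to 88 mm and grips with 3 to 60 N. Pads are 20 mm wide; open, the fingers measure 115 mm over their backs; the gripper's body (75 mm by 178 mm) begins 61 mm behind the grasp point.
Start: joints at [-1.293, 0.091, 1.231, -0, 1.82, -0.057], TCP at [0.197, -0.567, 0.24] pointing down, gripper open.
Joint ranges: [-2.87, 2.87], [-0.86, 2.18], [0.17, 2.46], [-1.51, 4.65], [0.06, 2.69], [-2.65, 2.65]. Speed limits (rad/s): [2.57, 2.57, 3.01, 3.14, 3.14, 3.14].

### API

Orientations are given as a unit quaternion [w, x, y, z].
In Python, from cell import manip gives the robot as it stands. The module is installed in compiled form; this text tells all that it offers.
- The arm moves only by the tool step_arm, never from a script. Its argument "motion" is a list of rows, each a list of 5 numbers: the shift along the tool's x, y, z in units of 25 mm (1.0 is 25 mm), then the turn about the tool's z in units of 5 degrees (1.0 is 5 degrees), then the opening, from -1 (shut) to 1 (fully open), so that 0 is half open. A call has 1 to 5 rows; each row is the pose to reach, as a shift and turn from the pose commanded when the call began, along the tool's axes at that moment; what a row does not reach only later rows make up. A row lasts 1/10 s, in which the tool goes at most 50 mm and 8.59 degrees, less where a joint would pass 70% of its speed; a pose out of reach is approached as far as the arm can. A call with a gripper value outside its range is refused whole. The fingers move at their own pace and stop on an object; the grip force is fixed at half the most. Time passes only in rows, so rows that repeat a pose let the fingers close. It gives the time, the measured TCP pose, the force and the opening at its end, in the units of the state.
- manip.read_state(): the state, without advancing time (a new reading comes with each control period).
- manip.snapshot(name): name is "scene" or "top"; returns a dict with "color" (420x560x3 uint8, red, green, blue), "fx", "fy", "cx", "cy" (pixels), "dist" ([k1, k2, p1, p2, k3] as OpenCV has them; the pictures are not rectified), "rvec" (rotation vector, rad) and "tvec" (3), from world to camera coordinates, as OpenCV has them. Camera axes: x right, y down, z forward; pixel columns grow to the right and rows downward; lengths in m; the calibration is good to about 2 mm. A picture is of the moment at which its call begins. There is no depth.
- manip.close_job(): hands the job in, once; it reports no verdict.
The state is a dict: "time": time; "joints": joint angles; "joint_vel": joint speeds; "joint_efforts": joint torques, N m; "eef_pos": TCP position; "eef_rot": TCP orientation; "force": force on the tool from outside, world axes, zero at the start; "wrist_torque": the same for the moment, N m; "opening": finger opening in m.
Only numpy, scipy, OpenCV 4.12 (cv2) and the standard library are available. Lean on these libraries where they do the work, as an engineer would, in place of code of your own. Each camera call takes 0.05 s, during which the arm holds its last target.

## Working session

There is one attempt and no reset: what is moved stays moved. The work goes in short steps, Python scripts to look and compute and a tool call to move; the robot and the scene stay as the last step left them, time stands still between calls to the robot, and variables do not carry over. Pictures are saved under pics/ and viewed, and the job is handed in when it is done.

Besides the shell and the picture viewer there is one more tool, called after "Request:" as name(argument=value, ...) on one line, values as JSON. step_arm: Moves the arm, as the interface text tells. Its arguments: {"type":"object","properties":{"motion":{"type":"array"}},"required":["motion"]}

```bash
mkdir -p pics; ls; cat > h.py <<'E'
import numpy as np, cv2
from cell import manip
def snap(n,fn=None):
    s=manip.snapshot(n)
    if fn: cv2.imwrite('pics/'+fn,s['color'][:,:,::-1])
    return s
def K(s): return np.array([[s['fx'],0,s['cx']],[0,s['fy'],s['cy']],[0,0,1.]])
def ray(s,uv):
    uv=np.array(uv,float).reshape(-1,1,2)
    p=cv2.undistortPoints(uv,K(s),np.array(s['dist'],float)).reshape(-1,2)
    R=cv2.Rodrigues(np.array(s['rvec'],float))[0];t=np.array(s['tvec'],float).ravel()
    d=np.c_[p,np.ones(len(p))]@R
    return -R.T@t,d
def plane(s,uv,z):
    c,d=ray(s,uv); z=np.broadcast_to(z,(len(d),))
    return c+d*((z-c[2])/d[:,2])[:,None]
def proj(s,P):
    return cv2.projectPoints(np.array(P,float).reshape(-1,1,3),np.array(s['rvec'],float),np.array(s['tvec'],float),K(s),np.array(s['dist'],float))[0].reshape(-1,2)
E
python3 - <<'E'
from h import *
for n in("scene","top"):
    s=snap(n,n+'0.png'); print(n,s['fx'],ray(s,[[280,210]]))
print(manip.read_state())
E
```

```text
pics
scene 446.04080926353606 (array([ 1.25054325, -0.19778079,  0.89949869]), array([[-0.62486231,  0.18180543, -0.75935933]]))
top 392.4154978768299 (array([0.34815771, 0.01177177, 1.13098547]), array([[ 0.20218362,  0.00792022, -0.97940086]]))
{'time': 0.1, 'joints': array([-1.29269816e+00,  9.17651098e-02,  1.23177309e+00, -9.96171647e-07,
        1.81979182e+00, -5.67034194e-02]), 'joint_vel': array([-0.0011707 , -0.00092383, -0.00435798, -0.00073156, -0.00035946,
        0.00139464]), 'joint_efforts': array([ 3.48352682e-03, -4.47861135e+01, -4.07570136e+01,  7.01817730e-02,
        2.84531596e-02, -1.18828661e-04]), 'eef_pos': array([ 0.19707946, -0.56645661,  0.23862667]), 'eef_rot': array([-5.42259461e-04,  8.15040042e-01, -5.79403982e-01, -6.78653065e-04]), 'force': array([-0.2853885 , -0.53613968,  0.30099468]), 'wrist_torque': array([0.04416122, 0.00568087, 0.02869217]), 'opening': 0.0879148244763101}
```

View pics/scene0.png

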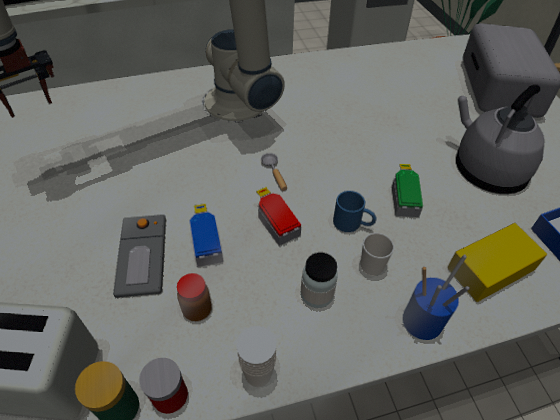

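View pics/top0.png

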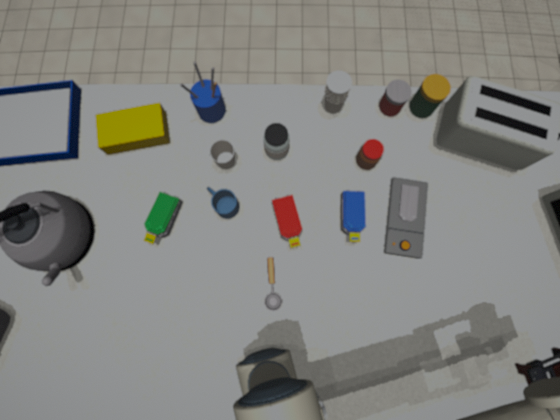

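```bash
python3 - <<'E'
import cv2,numpy as np
t=cv2.imread('pics/top0.png');s=cv2.imread('pics/scene0.png')
def c(im,x,y,w=50,h=50):return cv2.resize(im[y-h:y+h,x-w:x+w],(380,290 if w!=h else 380),interpolation=cv2.INTER_CUBIC)
a=np.hstack([c(t,160,220,40,40),c(t,288,222,40,40)]);b=np.hstack([c(t,354,216,40,40),c(t,406,218,45,45)])
cv2.imwrite('pics/ct.png',cv2.resize(np.vstack([a,b]),(600,600)))
a=np.hstack([c(s,408,190,40,40),c(s,278,214,40,40)]);b=np.hstack([c(s,205,233,40,40),c(s,140,256,50,50)])
cv2.imwrite('pics/cs.png',cv2.resize(np.vstack([a,b]),(600,600)))
E
```

```text
(no output)
```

View pics/ct.png

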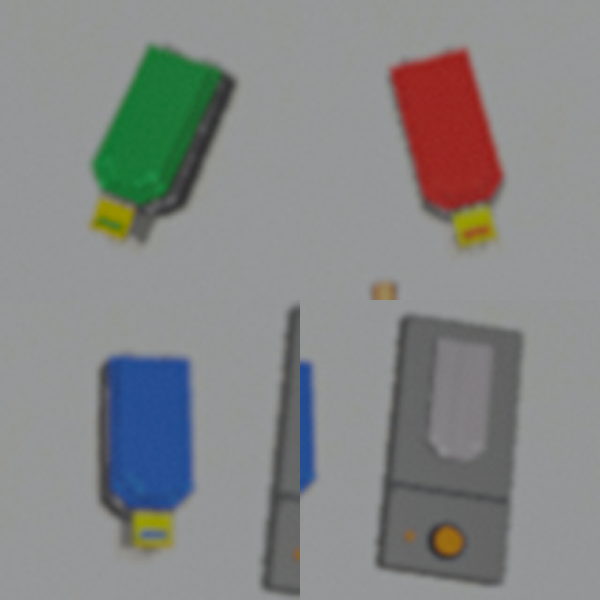

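View pics/cs.png

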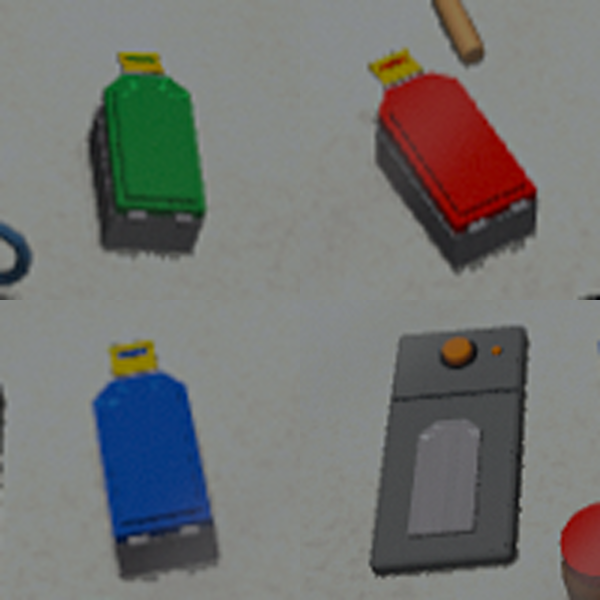

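```bash
cat >> h.py <<'E'
HUE={'red':None,'green':(50,75),'blue':(105,125)}
def mask(s,c,region=None):
    hsv=cv2.cvtColor(s['color'],cv2.COLOR_RGB2HSV);h,S,v=[hsv[:,:,i] for i in range(3)]
    if c=='red': m=((h<8)|(h>172))&(S>150)&(v>60)
    elif c=='green': m=(h>50)&(h<75)&(S>130)&(v>40)
    elif c=='blue': m=(h>105)&(h<125)&(S>160)&(v>60)
    elif c=='yellow': m=(h>22)&(h<33)&(S>150)&(v>80)
    elif c=='orange': m=(h>10)&(h<22)&(S>170)&(v>80)
    return m.astype(np.uint8)
def blobs(s,c,z=0.046,amin=60):
    n,l,st,ce=cv2.connectedComponentsWithStats(mask(s,c))
    out=[]
    for i in range(1,n):
        if st[i,4]<amin: continue
        cn=max(cv2.findContours((l==i).astype(np.uint8),cv2.RETR_EXTERNAL,cv2.CHAIN_APPROX_NONE)[0],key=len).reshape(-1,2)
        P=plane(s,cn,z)
        r=cv2.minAreaRect((P[:,:2]*1000).astype(np.float32))
        out.append((st[i,4],np.round(ce[i]),np.round(r[0]),np.round(r[1]),round(r[2],1),P))
    return out
E
python3 - <<'E'
from h import *
for n in("scene","top"):
    s=snap(n)
    for c in('red','green','blue','yellow','orange'):
        for b in blobs(s,c,0.048 if c!='orange' else .027,12 if c in('orange','yellow') else 200): print(n,c,*b[:5])
E
```

```text
scene red 947 [279. 213.] [555.  -1.] [129.  63.] 13.5
scene red 291 [187. 283.] [ 701. -250.] [34. 59.] 36.0
scene green 812 [408. 189.] [559. 357.] [ 62. 137.] 68.9
scene blue 1009 [204. 234.] [ 574. -189.] [ 60. 127.] 88.9
scene blue 483 [444. 304.] [896. 287.] [44. 90.] 39.6
scene yellow 39 [405. 166.] [483. 385.] [28. 20.] 76.1
scene yellow 51 [263. 192.] [477. -19.] [21. 29.] 20.0
scene yellow 67 [200. 208.] [ 493. -188.] [28. 24.] 88.2
scene yellow 3064 [501. 254.] [813. 484.] [111. 204.] 11.5
scene orange 56 [142. 222.] [ 486. -337.] [20. 24.] 86.0
scene orange 1236 [ 95. 387.] [ 878. -454.] [93. 85.] 26.9
top red 321 [372. 149.] [ 757. -246.] [57. 61.] 70.1
top red 786 [287. 216.] [553.   1.] [112.  58.] 16.0
top green 789 [161. 213.] [557. 358.] [ 60. 114.] 68.6
top blue 297 [ 55. 126.] [846. 775.] [243. 221.] 5.4
top blue 483 [205.  95.] [929. 254.] [87. 86.] 0.2
top blue 749 [353. 211.] [ 572. -187.] [109.  57.] 0.6
top yellow 2257 [130. 125.] [826. 476.] [113. 202.] 11.2
top yellow 35 [354. 235.] [ 503. -186.] [11. 23.] 0.7
top yellow 56 [150. 238.] [487. 384.] [27. 21.] 70.0
top yellow 57 [294. 242.] [482. -20.] [22. 26.] 14.5
top orange 24 [425.  92.] [ 958. -428.] [51. 11.] 26.2
top orange 50 [405. 245.] [ 479. -335.] [20. 21.] 43.7
top orange 12 [295. 243.] [482. -22.] [ 6. 14.] 0.8
```

```bash
cat >> h.py <<'E'
def pose():
    st=manip.read_state();q=st['eef_rot'];p=np.array(st['eef_pos'])*1000
    return p,np.degrees(2*np.arctan2(q[2],q[1])),st
def to(x,y,z,phi=None,verbose=True):
    p,f,st=pose(); d=np.array([x,y,z])-p; r=np.radians(f)
    X=np.array([np.cos(r),np.sin(r),0]);Y=np.array([np.sin(r),-np.cos(r),0])
    f=(f+180)%360-180
    dphi=0 if phi is None else (f-phi)
    dphi=(dphi+180)%360-180
    print('at',np.round(p,1),'phi',round(f,2),'F',np.round(st['force'],1),'op',round(st['opening']*1000,1),'t',round(st['time'],1),
      'cmd',np.round([d@X/25,d@Y/25,-d[2]/25,dphi/5],3))
E
python3 - <<'E'
from h import *
to(528,-188,150,-90)
# warmer plate
for n in("scene","top"):
    s=snap(n); g=cv2.cvtColor(s['color'],cv2.COLOR_RGB2GRAY)
    x0,y0,x1,y1=(115,210,170,300) if n=="scene" else (380,175,430,262)
    sub=g[y0:y1,x0:x1]; print(n); 
    cols=np.linspace(0,1,5)
    c=np.array([140,265]) if n=="scene" else np.array([408,203])
    print(g[c[1]-2:c[1]+3,c[0]-30:c[0]+31:2].mean(0).astype(int))
    print(g[c[1]-40:c[1]+44:2,c[0]-2:c[0]+3].mean(1).astype(int))
E
```

```text
at [ 197.1 -566.5  238.9] phi -70.82 F [-0.5  0.4 -0.3] op 87.4 t 0.2 cmd [ -9.952 -17.476   3.556   3.836]
scene
[135 135 135 112  71  73  73  74  73 100 100 102 102 102 102 100 102 103
 101  91  70  74  74  73  74  66  26 140 136 137 133]
[ 68  32  68  74  73  74  45  73  73  73  74 100 103 104 103 102 102 102
 101 102 100 101 100 100 101 100 100 101 102  65  75  73  74  70  45  57
 129 137 136 137 136 136]
top
[149 150 149 149 150 116  80  99 101 101  98 107 126 128 125 126 127 126
 126 123 103  98  98  96 121 148 149 149 148 148 149]
[149 149 149 149 149 149 149 147 119  97  99 113 124 125 125 124 125 125
 125 126 126 126 126 127 127 128 128 128 124 103 100 100 100  96  78  99
 101 101  98  90  98 102]
```

```bash
cat >> h.py <<'E'
def plate():
    for n,c,th in(("scene",(140,265),(86,118)),("top",(408,203),(113,138))):
        s=snap(n); g=cv2.cvtColor(s['color'],cv2.COLOR_RGB2GRAY)
        m=((g>th[0])&(g<th[1])).astype(np.uint8)
        l=cv2.connectedComponents(m,connectivity=4)[1]
        mm=(l==l[c[1],c[0]]).astype(np.uint8)
        cn=max(cv2.findContours(mm,cv2.RETR_EXTERNAL,cv2.CHAIN_APPROX_NONE)[0],key=len).reshape(-1,2)
        P=plane(s,cn,.022)[:,:2]*1000; r=cv2.minAreaRect(P.astype(np.float32)); print(n,mm.sum(),r)
        # side fit
        for b in blobs(s,'orange',.026,12)[:3]: print('  or',b[0],np.round(b[5].mean(0)*1000,1))
E
python3 -c "
from h import *
plate()"
```

```text
scene 746 ((605.7656860351562, -355.6104736328125), (48.781410217285156, 105.16158294677734), 81.5804672241211)
  or 55 [ 484.5 -337.6   26. ]
  or 1231 [ 878.5 -450.1   26. ]
top 562 ((604.564208984375, -354.0000915527344), (49.06951904296875, 104.58973693847656), 82.34461212158203)
  or 14 [ 968.7 -422.6   26. ]
  or 49 [ 479.8 -335.    26. ]
  or 12 [480.9 -22.3  26. ]
```

Request:
step_arm(motion=[[-9.95,-17.48,3.0,3.84,-1],[-9.95,-17.48,3.0,3.84,-1],[-9.95,-17.48,3.0,3.84,-1],[-9.95,-17.48,3.0,3.84,-1],[-9.95,-17.48,3.0,3.84,-1]])

```text
time: 0.9
eef_pos: [0.3594, -0.3807, 0.203]
eef_rot: [0.0, -0.707, 0.707, -0.0]
force: [0.1, -0.9, -0.6]
opening: 0.0516
```

Request:
step_arm(motion=[[-7.7,-6.74,2.0,0,-1],[-7.7,-6.74,2.0,0,-1],[-7.7,-6.74,2.0,0,-1],[-7.7,-6.74,2.0,0,-1],[-7.7,-6.74,2.0,0,-1]])

```text
time: 1.4
eef_pos: [0.5212, -0.196, 0.1551]
eef_rot: [0.0, -0.707, 0.707, -0.0]
force: [0.3, -0.8, 0.9]
opening: 0.0112
```

```bash
python3 -c "
from h import *
to(528,-188,90,-90)
s=snap('scene','s1.png')
cv2.imwrite('pics/s1c.png',cv2.resize(s['color'][150:300,120:330,::-1],None,fx=3.5,fy=3.5,interpolation=2))"
```

```text
at [ 521.2 -196.   155.1] phi -90.01 F [ 0.3 -0.8  0.9] op 11.2 t 1.4 cmd [-0.319 -0.272  2.603 -0.003]
```

View pics/s1c.png

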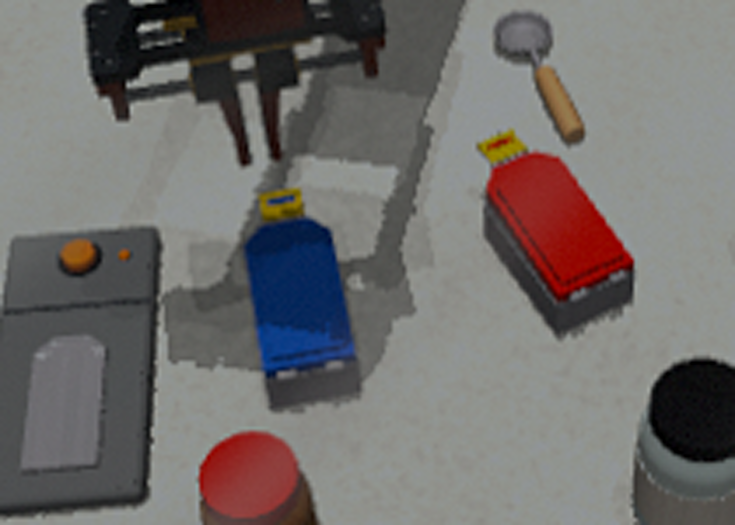

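Request:
step_arm(motion=[[-0.32,-0.27,1.5,0,-1],[-0.32,-0.27,2.6,0,-1],[-0.32,-0.27,2.6,0,-1],[-0.32,-0.27,2.8,0,-1],[-0.32,-0.27,3.0,0,-1]])

```text
time: 1.95
eef_pos: [0.5277, -0.1906, 0.0822]
eef_rot: [0.001, -0.707, 0.707, -0.002]
force: [0.2, 0.2, 0.6]
opening: 0.0007
```

Request:
step_arm(motion=[[0,0,0.1,0,-1],[0,0,0.2,0,-1],[0,0,0.3,0,-1],[0,0,0.4,0,-1],[0,0,0.4,0,-1]])

```text
time: 2.45
eef_pos: [0.5267, -0.1902, 0.0703]
eef_rot: [-0.0, -0.707, 0.707, -0.0]
force: [-2.3, -0.7, 2.8]
opening: 0.0008
```

Request:
step_arm(motion=[[0,0,0.08,0,-1],[0,0,0.14,0,-1],[0,0,0.2,0,-1],[0,0,0.24,0,-1],[0,0,0.24,0,-1]])

```text
time: 2.95
eef_pos: [0.527, -0.19, 0.0668]
eef_rot: [-0.0, -0.707, 0.707, -0.001]
force: [-8.4, 0.3, 15.5]
opening: 0.0005
```

Request:
step_arm(motion=[[0,0,-1.0,0,-1],[0,0,-1.6,0,-1],[0,1.44,-1.6,0,-1],[0,1.44,-1.6,0,-1],[0,1.44,-1.6,0,-1]])

```text
time: 3.45
eef_pos: [0.491, -0.1896, 0.104]
eef_rot: [0.0, -0.707, 0.707, -0.0]
force: [0.7, 0.3, 0.3]
opening: 0.0007
```

```bash
cat >> h.py <<'E'
def look(n,fn,x,y,w=60):
    s=snap(n);cv2.imwrite('pics/'+fn,cv2.resize(s['color'][max(0,y-w):y+w,max(0,x-w):x+w,::-1],(600,600),interpolation=2))
def meas(c,zl=.046):
    for n in("scene","top"):
        s=snap(n)
        for k,z in((c,zl),('yellow',.041)):
            for b in blobs(s,k,z,12):
                if b[0]<1100 and 380<b[2][0]<780: print(n,k,b[0],*b[1:5])
E
python3 -c "
from h import *
to(490,-188,107,-90)
meas('blue')
look('scene','s2.png',205,225)"
```

```text
at [ 491.  -189.6  104. ] phi -90.03 F [0.7 0.3 0.3] op 0.7 t 3.5 cmd [-0.063  0.041 -0.119 -0.007]
scene blue 122 [551. 216.] [749. 679.] [47. 95.] 51.7
scene blue 957 [205. 235.] [ 577. -189.] [ 61. 122.] 88.5
scene yellow 38 [405. 166.] [474. 390.] [28. 16.] 76.1
scene yellow 50 [263. 192.] [471. -18.] [21. 30.] 20.0
top blue 308 [349. 204.] [ 586. -178.] [46. 81.] 85.4
top yellow 54 [150. 238.] [488. 387.] [27. 21.] 70.0
top yellow 59 [294. 242.] [483. -20.] [22. 26.] 14.5
```

View pics/s2.png

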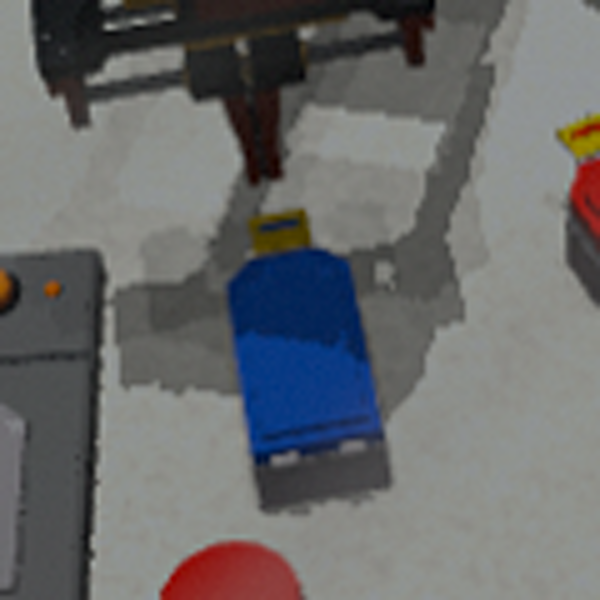

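Request:
step_arm(motion=[[-0.06,0.04,1.0,0,-1],[-0.06,0.04,1.5,0,-1],[-0.06,0.04,1.9,0,-1],[-0.06,0.04,2.3,0,-1],[-0.06,0.04,2.6,0,-1]])

```text
time: 4.1
eef_pos: [0.49, -0.1883, 0.0385]
eef_rot: [-0.0, -0.707, 0.707, 0.0]
force: [-0.8, 0.1, 1.3]
opening: 0.0003
```

```bash
python3 -c "
from h import *
to(490,-188,37,-90)
look('scene','s3.png',205,225,40)"
```

```text
at [ 490.  -188.3   38.5] phi -90.01 F [-0.8  0.1  1.3] op 0.3 t 4.1 cmd [-0.012  0.     0.061 -0.003]
```

View pics/s3.png

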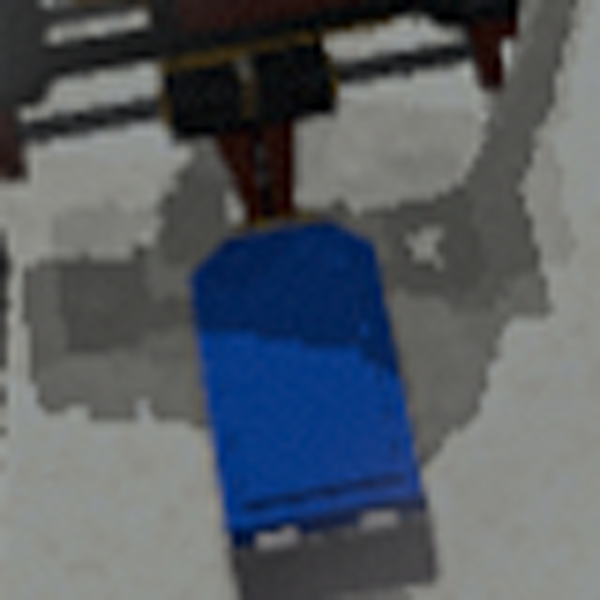

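Request:
step_arm(motion=[[0,-0.1,0.06,0,-1],[0,-0.2,0.06,0,-1],[0,-0.28,0.06,0,-1],[0,-0.34,0.06,0,-1],[0,-0.36,0.06,0,-1]])

```text
time: 4.65
eef_pos: [0.4991, -0.1883, 0.0378]
eef_rot: [0.0, -0.707, 0.707, -0.0]
force: [-1.6, 0.1, -0.6]
opening: 0.0007
```

Request:
step_arm(motion=[[0,-0.05,0,0,-1],[0,-0.1,0,0,-1],[0,-0.13,0,0,-1],[0,-0.16,0,0,-1],[0,-0.16,0,0,-1]])

```text
time: 5.15
eef_pos: [0.503, -0.1883, 0.0378]
eef_rot: [0.0, -0.707, 0.707, -0.0]
force: [-1.7, 0.8, -0.4]
opening: 0.0008
```

```bash
python3 -c "
from h import *
meas('blue')
look('scene','s4.png',205,225,40)"
```

```text
scene blue 118 [551. 216.] [749. 679.] [47. 95.] 51.7
scene blue 947 [205. 238.] [ 586. -189.] [ 60. 118.] 89.8
scene yellow 39 [405. 166.] [476. 390.] [28. 20.] 76.1
scene yellow 50 [263. 192.] [471. -18.] [21. 30.] 20.0
top blue 182 [347. 199.] [ 593. -174.] [32. 88.] 88.8
top yellow 53 [150. 238.] [488. 387.] [26. 22.] 75.7
top yellow 58 [294. 242.] [483. -20.] [22. 26.] 14.5
```

View pics/s4.png

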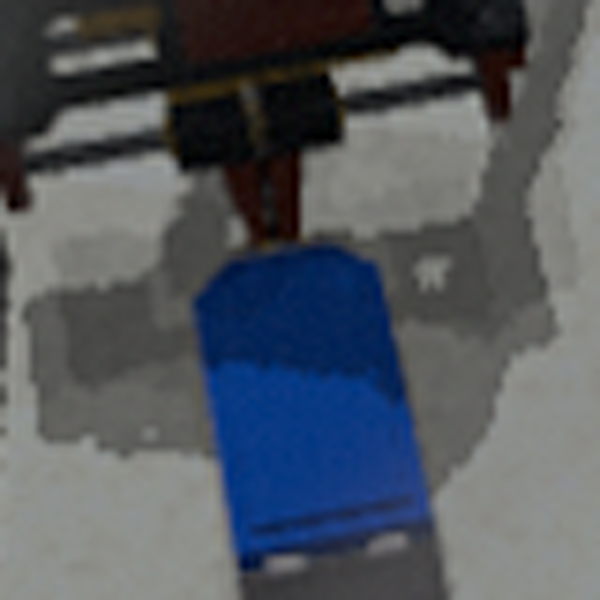

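Request:
step_arm(motion=[[0,1.2,0,0,-1],[0,1.6,-1,0,-1],[0,1.6,-3,0,-1],[0,1.6,-5,0,-1],[-2,1.6,-5,0,-1]])

```text
time: 5.8
eef_pos: [0.4661, -0.1425, 0.1716]
eef_rot: [0.003, -0.705, 0.709, -0.007]
force: [1.2, 0.6, 1.1]
opening: 0.0002
```

Request:
step_arm(motion=[[-3.6,0,-0.5,0,-1],[-5,0,-0.5,0,-1],[-5,0,-0.5,0,-1],[-5,0,-0.5,0,-1],[-5,0,-0.5,0,-1]])

```text
time: 6.3
eef_pos: [0.4633, -0.0131, 0.1755]
eef_rot: [-0.0, 0.708, -0.707, 0.001]
force: [-0.3, 0.1, -0.0]
opening: 0.0006
```

```bash
python3 -c "
from h import *
meas('blue')
look('scene','s5.png',205,230,35)
look('top','t5.png',354,215,35)
a=cv2.imread('pics/s5.png');b=cv2.imread('pics/t5.png');cv2.imwrite('pics/st5.png',cv2.resize(np.hstack([a,b]),(800,400)))"
```

```text
scene blue 70 [550. 217.] [749. 679.] [47. 95.] 51.7
scene blue 932 [205. 238.] [ 586. -188.] [ 60. 118.] 89.4
scene yellow 40 [405. 166.] [476. 390.] [28. 20.] 76.1
scene yellow 34 [263. 193.] [476. -20.] [31. 14.] 75.6
top blue 760 [353. 208.] [ 581. -186.] [ 57. 111.] 88.9
top yellow 54 [150. 238.] [488. 387.] [27. 21.] 70.0
```

View pics/st5.png

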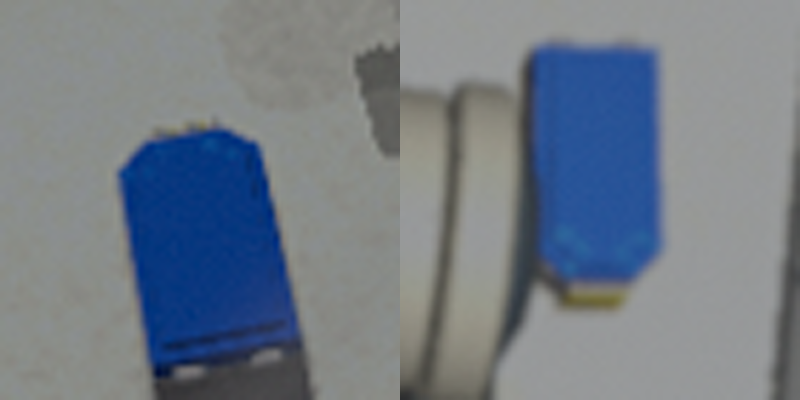

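```bash
cat >> h.py <<'E'
def subedge(prof,th):
    # first crossing
    pass
E
python3 - <<'E'
from h import *
s=snap('top'); c=s['color'].astype(int)
for col in(352,354,356): 
    for r in list(range(186,194))+list(range(224,242)): print(col,r,c[r,col], np.round(plane(s,[[col,r]],.046)[0,:2]*1000,1)) if col==354 else None
E
```

```text
354 186 [149 151 152] [ 645.2 -190.5]
354 187 [130 137 150] [ 642.2 -190.4]
354 188 [ 92 110 150] [ 639.2 -190.3]
354 189 [ 52  86 148] [ 636.3 -190.3]
354 190 [ 41  81 150] [ 633.3 -190.2]
354 191 [ 37  80 150] [ 630.4 -190.1]
354 192 [ 40  82 151] [ 627.4 -190. ]
354 193 [ 40  82 151] [ 624.5 -189.9]
354 224 [ 41  85 153] [ 534.8 -187.6]
354 225 [ 41  83 149] [ 531.9 -187.5]
354 226 [ 36  74 139] [ 529.1 -187.5]
354 227 [ 36  74 135] [ 526.3 -187.4]
354 228 [ 58  77 128] [ 523.4 -187.3]
354 229 [ 92  95 118] [ 520.6 -187.3]
354 230 [120 117 112] [ 517.8 -187.2]
354 231 [124 120  89] [ 514.9 -187.1]
354 232 [110 105  56] [ 512.1 -187.1]
354 233 [110 104  71] [ 509.3 -187. ]
354 234 [133 129 119] [ 506.5 -186.9]
354 235 [146 146 145] [ 503.7 -186.9]
354 236 [150 152 153] [ 500.9 -186.8]
354 237 [151 153 154] [ 498.1 -186.7]
354 238 [151 153 154] [ 495.3 -186.6]
354 239 [151 152 154] [ 492.5 -186.6]
354 240 [151 153 154] [ 489.7 -186.5]
354 241 [150 153 153] [ 486.9 -186.4]
```

```bash
python3 -c "
from h import *
to(581,-188,90,-90.8)"
```

```text
at [463.  -14.3 174.9] phi -90.13 F [-0.9 -0.1 -0.9] op 0.4 t 6.5 cmd [ 6.937 -4.736  3.398  0.135]
```

Request:
step_arm(motion=[[2,-1.3,0,0.13,1],[4,-2.6,0,0.13,1],[5.5,-3.8,0,0.13,1],[6.94,-4.74,0,0.13,1],[6.94,-4.74,2,0.13,1]])

```text
time: 7.05
eef_pos: [0.5865, -0.1935, 0.1332]
eef_rot: [0.003, -0.701, 0.713, -0.007]
force: [0.6, -0.1, 0.7]
opening: 0.037
```

```bash
python3 -c "
from h import *
to(581,-188,22,-90.8)"
```

```text
at [ 586.5 -193.5  133.2] phi -90.95 F [ 0.6 -0.1  0.7] op 37.0 t 7.0 cmd [-0.217  0.225  4.447 -0.03 ]
```

Request:
step_arm(motion=[[0,0,0,0,1],[0,0,0,0,1],[0,0,0,0,1],[0,0,0,0,1],[0,0,0,0,1]])

```text
time: 7.55
eef_pos: [0.5818, -0.1861, 0.1286]
eef_rot: [0.001, -0.703, 0.711, -0.002]
force: [0.2, 0.5, -0.1]
opening: 0.0768
```

```bash
python3 -c "
from h import *
to(581,-188,22,-90.8)"
```

```text
at [ 581.8 -186.1  128.6] phi -90.61 F [ 0.2  0.5 -0.1] op 76.8 t 7.5 cmd [0.075 0.031 4.263 0.037]
```

Request:
step_arm(motion=[[0.07,0.03,0.6,0,1],[0.07,0.03,1.2,0,1],[0.07,0.03,2.4,0,1],[0.07,0.03,3.4,0,1],[0.07,0.03,4.26,0,1]])

```text
time: 8.05
eef_pos: [0.5791, -0.1878, 0.0167]
eef_rot: [-0.001, -0.703, 0.711, 0.002]
force: [-19.8, 12.9, 288.7]
opening: 0.0876
```

Request:
step_arm(motion=[[0,0,0,0,1],[0,0,0,0,1],[0,0,0,0,0.6],[0,0,0,0,0.4],[0,0,0,0,0.3]])

```text
time: 8.55
eef_pos: [0.5803, -0.1883, 0.0193]
eef_rot: [-0.0, -0.703, 0.711, 0.0]
force: [-1.0, -0.5, -0.4]
opening: 0.0674
```

Request:
step_arm(motion=[[0,0,0,0,0.2],[0,0,0,0,0.2],[0,0,0,0,0.2],[0,0,0,0,0.2],[0,0,0,0,0.2]])

```text
time: 9.05
eef_pos: [0.5804, -0.1883, 0.0194]
eef_rot: [-0.0, -0.703, 0.711, 0.0]
force: [-0.1, -0.2, -2.9]
opening: 0.0635
```

```bash
python3 -c "
from h import *
to(581,-188,22,-90.8)
look('scene','s6.png',205,230,50)"
```

```text
at [ 580.4 -188.3   19.4] phi -90.67 F [-0.1 -0.2 -2.9] op 63.5 t 9.1 cmd [-0.013 -0.025 -0.103  0.026]
```

View pics/s6.png

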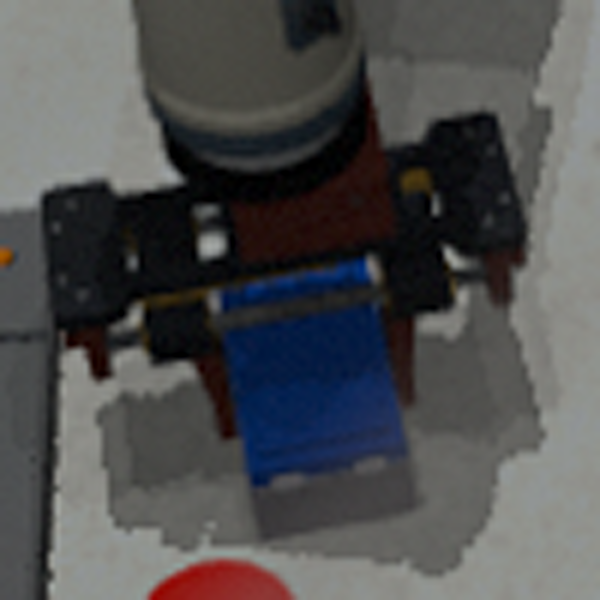

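Request:
step_arm(motion=[[0,0,-0.3,0,0],[0,0,-0.9,0,0],[0,0,-1.6,0,0],[0,0,-2.4,0,0],[0,0,-2.8,0,0]])

```text
time: 9.6
eef_pos: [0.5815, -0.1887, 0.0931]
eef_rot: [0.001, -0.703, 0.711, -0.002]
force: [0.7, -0.1, -4.3]
opening: 0.0641
```

```bash
python3 -c "
from h import *
to(605,-354.8,100,-98.1)"
```

```text
at [ 581.5 -188.7   93.1] phi -90.67 F [ 0.7 -0.1 -4.3] op 64.1 t 9.6 cmd [ 6.632 -1.019 -0.275  1.486]
```

Request:
step_arm(motion=[[0.6,-0.1,0,0.2,0],[1.6,-0.25,0,0.5,0],[2.8,-0.45,0,0.8,0],[4.2,-0.65,0,1.1,0],[5.4,-0.85,0,1.3,0]])

```text
time: 10.1
eef_pos: [0.5996, -0.3259, 0.0884]
eef_rot: [-0.001, -0.661, 0.751, 0.001]
force: [-0.1, -0.2, -4.6]
opening: 0.0642
```

```bash
python3 -c "
from h import *
to(605,-354.8,100,-98.1)"
```

```text
at [ 599.6 -325.9   88.4] phi -97.29 F [-0.1 -0.2 -4.6] op 64.2 t 10.1 cmd [ 1.118 -0.361 -0.462  0.162]
```

Request:
step_arm(motion=[[0.6,-0.2,0,0.1,0],[0.9,-0.3,0,0.16,0],[1.12,-0.36,0,0.16,0],[1.12,-0.36,0,0.16,0],[1.12,-0.36,0,0.16,0]])

```text
time: 10.6
eef_pos: [0.6056, -0.3517, 0.0895]
eef_rot: [0.0, -0.657, 0.754, 0.0]
force: [-1.0, 0.6, -4.0]
opening: 0.064
```

```bash
python3 -c "
from h import *
to(605,-354.8,70,-98.1)
look('scene','s7.png',140,255,55);look('top','t7.png',405,210,55)
a=cv2.imread('pics/s7.png');b=cv2.imread('pics/t7.png');cv2.imwrite('pics/st7.png',cv2.resize(np.hstack([a,b]),(800,400)))"
```

```text
at [ 605.6 -351.7   89.5] phi -97.93 F [-1.   0.6 -4. ] op 64.0 t 10.6 cmd [0.124 0.008 0.782 0.035]
```

View pics/st7.png

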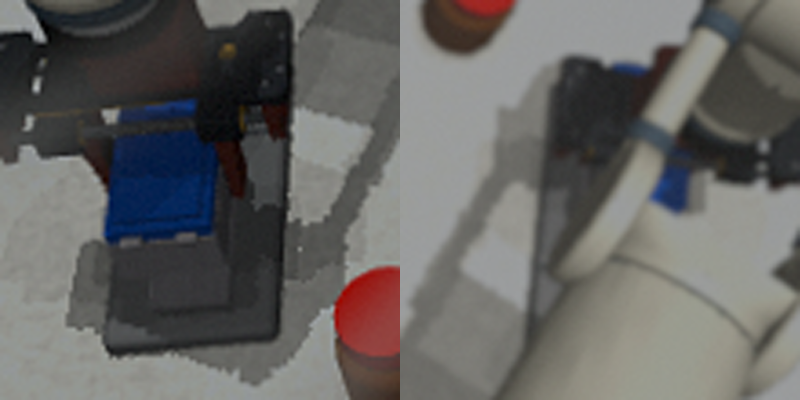

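Request:
step_arm(motion=[[0.12,0,0.5,0.03,0],[0.12,0,1.0,0.03,0],[0.12,0,1.4,0.03,0],[0.12,0,1.6,0.03,0],[0.12,0,1.6,0.03,0]])

```text
time: 11.2
eef_pos: [0.6044, -0.3548, 0.0475]
eef_rot: [-0.0, -0.655, 0.755, 0.002]
force: [-0.1, -0.1, -3.5]
opening: 0.0642
```

```bash
python3 -c "
from h import *
to(605,-354.8,37,-98.1)"
```

```text
at [ 604.4 -354.8   47.5] phi -98.11 F [-0.1 -0.1 -3.5] op 64.2 t 11.2 cmd [-0.005 -0.024  0.419 -0.003]
```

Request:
step_arm(motion=[[0,-0.02,0.1,0,0],[0,-0.02,0.2,0,0],[0,-0.02,0.27,0,0],[0,-0.02,0.31,0,0],[0,-0.02,0.31,0,0]])

```text
time: 11.7
eef_pos: [0.6057, -0.3555, 0.0418]
eef_rot: [-0.0, -0.655, 0.755, 0.0]
force: [-0.3, 0.4, -4.8]
opening: 0.064
```

Request:
step_arm(motion=[[0,0,0.05,0,0],[0,0,0.1,0,0],[0,0,0.1,0,0],[0,0,0.1,0,0]])

```text
time: 12.1
eef_pos: [0.6061, -0.3558, 0.0408]
eef_rot: [0.0, -0.655, 0.755, -0.001]
force: [-0.7, 0.2, 2.8]
opening: 0.0639
```

```bash
python3 -c "
from h import *
to(605,-354.8,40,-98.1); print(manip.read_state()['wrist_torque'])"
```

```text
at [ 606.1 -355.8   40.8] phi -98.12 F [-0.7  0.2  2.8] op 63.9 t 12.1 cmd [-0.032  0.048  0.033 -0.003]
[ 0.21356765  0.57965453 -0.00518295]
```

Request:
step_arm(motion=[[-0.03,0.06,0.02,0,0],[-0.03,0.08,0.04,0,0],[-0.03,0.1,0.06,0,0],[-0.03,0.12,0.06,0,0],[-0.03,0.12,0.06,0,0]])

```text
time: 12.6
eef_pos: [0.603, -0.3543, 0.0375]
eef_rot: [0.0, -0.655, 0.755, -0.0]
force: [2.3, 0.3, 1.0]
opening: 0.0639
```

Request:
step_arm(motion=[[0,-0.04,0,0,0],[0,-0.05,0.03,0,0],[0,-0.05,0.05,0,0]])

```text
time: 12.9
eef_pos: [0.6033, -0.3545, 0.0373]
eef_rot: [-0.0, -0.655, 0.755, 0.001]
force: [-5.3, 2.3, 7.7]
opening: 0.0639
```

```bash
python3 -c "
from h import *
to(605,-354.8,37,-98.1); print(manip.read_state()['wrist_torque'])"
```

```text
at [ 603.3 -354.5   37.3] phi -98.13 F [-5.3  2.3  7.7] op 63.9 t 12.9 cmd [ 0.004 -0.068  0.012 -0.006]
[0.30602125 0.63083439 0.01351308]
```

Request:
step_arm(motion=[[0,0,-0.05,0,0.3],[0,0,-0.05,0,0.6],[0,0,-0.05,0,0.8],[0,0,-0.05,0,0.8],[0,0,-0.05,0,0.8]])

```text
time: 13.4
eef_pos: [0.6041, -0.3544, 0.0377]
eef_rot: [0.0, -0.655, 0.755, 0.0]
force: [-0.7, -0.5, 0.4]
opening: 0.0789
```

Request:
step_arm(motion=[[0,0,-0.6,0,0.8],[0,0,-1.8,0,0.8],[0,0,-3.0,0,0.8],[0,0,-4.0,0,0.8],[0,0,-4.4,0,0.8]])

```text
time: 13.9
eef_pos: [0.6052, -0.3552, 0.1533]
eef_rot: [0.001, -0.655, 0.755, -0.003]
force: [0.5, -0.3, 1.2]
opening: 0.079
```

Request:
step_arm(motion=[[-1,1,0,0,-1],[-3,2.5,0,-2,-1],[-5,4,0,-3,-1],[-7,5,0,-4.5,-1],[-9,5,0,-4.5,-1]])

```text
time: 14.4
eef_pos: [0.5117, -0.1411, 0.1478]
eef_rot: [0.0, 0.791, -0.612, -0.0]
force: [1.0, 0.8, 0.8]
opening: 0.0426
```

```bash
python3 -c "
from h import *
to(511,-12,100,-75.5)
meas('blue',.064);meas('red')
look('scene','s8.png',200,230,75);look('top','t8.png',375,215,55)
a=cv2.imread('pics/s8.png');b=cv2.imread('pics/t8.png');cv2.imwrite('pics/st8.png',cv2.resize(np.hstack([a,b]),(800,400)))"
```

```text
at [ 511.7 -141.1  147.8] phi -75.5 F [1.  0.8 0.8] op 42.6 t 14.4 cmd [-5.005 -1.266  1.913  0.   ]
scene blue 109 [551. 216.] [760. 660.] [46. 93.] 51.7
scene yellow 39 [405. 166.] [476. 390.] [28. 20.] 76.1
scene yellow 52 [263. 192.] [471. -19.] [22. 29.] 14.6
top blue 454 [417. 201.] [ 601. -364.] [ 42. 115.] 76.0
top yellow 56 [150. 238.] [488. 387.] [27. 21.] 70.0
top yellow 56 [294. 242.] [483. -20.] [22. 26.] 14.5
scene red 965 [278. 213.] [555.  -0.] [132.  64.] 13.4
scene red 294 [187. 283.] [ 699. -250.] [34. 59.] 34.8
scene red 44 [200. 291.] [ 728. -224.] [10. 34.] 42.1
scene yellow 40 [405. 166.] [476. 390.] [28. 20.] 76.1
scene yellow 51 [263. 192.] [470. -18.] [22. 30.] 20.0
top red 317 [372. 149.] [ 758. -247.] [56. 59.] 62.6
top red 792 [287. 216.] [553.   1.] [114.  58.] 16.0
top yellow 54 [150. 238.] [488. 387.] [27. 21.] 70.0
top yellow 58 [294. 242.] [483. -20.] [22. 26.] 14.5
```

View pics/st8.png

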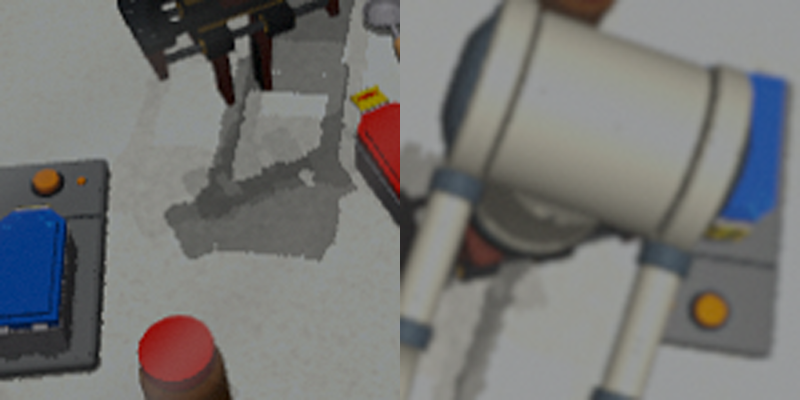

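Request:
step_arm(motion=[[-1.5,-0.4,0,0,-1],[-3.2,-0.8,0.5,0,-1],[-4.5,-1.15,0.9,0,-1],[-5.0,-1.27,1.4,0,-1],[-5.0,-1.27,1.9,0,-1]])

```text
time: 15.2
eef_pos: [0.5136, -0.0131, 0.0995]
eef_rot: [0.0, 0.79, -0.613, -0.0]
force: [-0.5, -0.8, 0.4]
opening: 0.0009
```

```bash
python3 -c "
from h import *
to(511,-12,80,-75.5)"
```

```text
at [513.6 -13.1  99.5] phi -75.56 F [-0.5 -0.8  0.4] op 0.9 t 15.2 cmd [-0.07   0.09   0.779 -0.013]
```

Request:
step_arm(motion=[[-0.07,0.09,0.3,0,-1],[-0.07,0.09,0.6,0,-1],[-0.07,0.09,0.8,0,-1],[-0.07,0.09,0.95,0,-1],[-0.07,0.09,1.1,0,-1]])

```text
time: 15.7
eef_pos: [0.5108, -0.013, 0.0736]
eef_rot: [0.0, 0.79, -0.613, 0.0]
force: [-2.5, -1.0, 5.2]
opening: 0.0003
```

Request:
step_arm(motion=[[0,0,0.07,0,-1],[0,0,0.12,0,-1],[0,0,0.16,0,-1],[0,0,0.2,0,-1],[0,0,0.24,0,-1]])

```text
time: 16.2
eef_pos: [0.5109, -0.0121, 0.0671]
eef_rot: [-0.0, 0.79, -0.613, 0.0]
force: [-2.7, -2.6, 8.0]
opening: 0.0006
```

Request:
step_arm(motion=[[0,0,0.03,0,-1],[0,0,0.05,0,-1],[0,0,0.06,0,-1],[0,0,0.06,0,-1]])

```text
time: 16.6
eef_pos: [0.5109, -0.0122, 0.0671]
eef_rot: [-0.0, 0.79, -0.613, 0.001]
force: [-5.2, -2.0, 10.6]
opening: 0.0005
```

Request:
step_arm(motion=[[0,0,-0.8,0,-1],[0,0,-1.5,0,-1],[0,0.7,-1.5,0,-1],[0,1.48,-1.5,0,-1],[0,1.48,-1.5,0,-1]])

```text
time: 17.1
eef_pos: [0.4739, -0.021, 0.1024]
eef_rot: [-0.0, 0.79, -0.613, -0.0]
force: [0.2, -0.5, -0.3]
opening: 0.0003
```

Request:
step_arm(motion=[[0,0,0.1,0,-1],[0,0,0.6,0,-1],[0,0,1.1,0,-1],[0,0,1.5,0,-1],[0,0,1.9,0,-1]])

```text
time: 17.6
eef_pos: [0.4745, -0.0211, 0.0542]
eef_rot: [0.0, 0.79, -0.613, -0.001]
force: [-2.7, 0.0, 6.2]
opening: 0.0003
```

Request:
step_arm(motion=[[0,0,0.3,0,-1],[0,0,0.5,0,-1],[0,0,0.7,0,-1],[0,0,0.75,0,-1],[0,0,0.75,0,-1]])

```text
time: 18.1
eef_pos: [0.4747, -0.0212, 0.0363]
eef_rot: [0.0, 0.79, -0.613, -0.0]
force: [-0.6, 0.4, 0.1]
opening: 0.0005
```

```bash
python3 -c "
from h import *
to(475,-20,37,-75.5)
look('scene','s9.png',270,205,40)"
```

```text
at [474.7 -21.2  36.3] phi -75.62 F [-0.6  0.4  0.1] op 0.5 t 18.1 cmd [-0.044 -0.024 -0.027 -0.024]
```

View pics/s9.png

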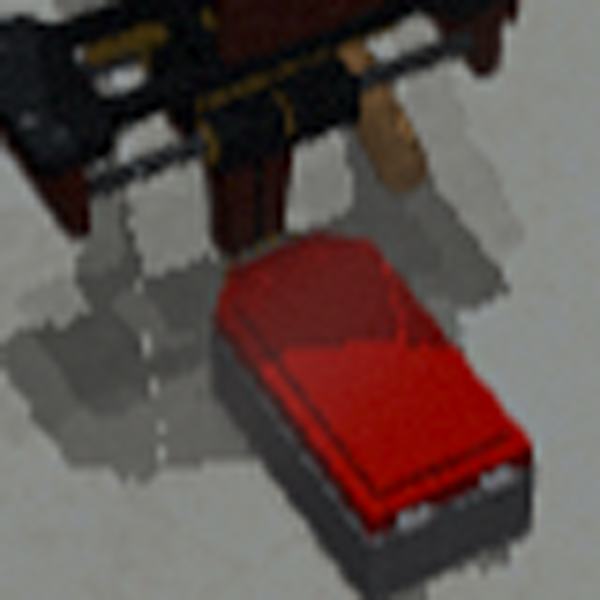

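Request:
step_arm(motion=[[0,-0.1,0,0,-1],[0,-0.2,0,0,-1],[0,-0.28,0,0,-1],[0,-0.34,0,0,-1],[0,-0.36,0,0,-1]])

```text
time: 18.65
eef_pos: [0.4837, -0.019, 0.0366]
eef_rot: [0.0, 0.79, -0.613, -0.0]
force: [-2.3, -0.9, -1.4]
opening: 0.0005
```

Request:
step_arm(motion=[[0,-0.05,0,0,-1],[0,-0.1,0,0,-1],[0,-0.13,0,0,-1],[0,-0.16,0,0,-1],[0,-0.16,0,0,-1]])

```text
time: 19.15
eef_pos: [0.4876, -0.018, 0.0367]
eef_rot: [-0.0, 0.79, -0.613, 0.0]
force: [-1.8, -1.1, -1.4]
opening: 0.0002
```

```bash
python3 -c "
from h import *
to(475,-20,37,-75.5)
meas('red')
look('scene','s10.png',270,205,40)"
```

```text
at [487.6 -18.   36.7] phi -75.61 F [-1.8 -1.1 -1.4] op 0.2 t 19.1 cmd [-0.047  0.508 -0.013 -0.023]
scene red 905 [280. 218.] [570.   1.] [121.  63.] 14.4
scene red 273 [186. 282.] [ 699. -250.] [32. 59.] 38.6
scene red 35 [200. 291.] [ 730. -225.] [ 8. 30.] 42.7
scene yellow 39 [405. 166.] [476. 390.] [28. 20.] 76.1
top red 317 [372. 149.] [ 758. -247.] [56. 59.] 62.6
top red 28 [288. 194.] [617.   3.] [ 9. 31.] 0.8
top yellow 57 [150. 238.] [488. 387.] [27. 21.] 72.1
```

Request:
step_arm(motion=[[0,1.0,0,0,-1],[0,1.4,-1,0,-1],[0,1.4,-2.5,0,-1],[-1,1.4,-4,0,-1],[-3,1.4,-4,2,-1]])

```text
time: 19.8
eef_pos: [0.4402, 0.0381, 0.1435]
eef_rot: [-0.004, 0.748, -0.664, 0.005]
force: [0.5, 0.5, -0.0]
opening: 0.0007
```

Request:
step_arm(motion=[[-1.8,0,0,1.5,-1],[-3.6,0,0,3,-1],[-5.4,0,0,4.5,-1],[-7,0,0,5.5,-1],[-8,0,0,5.5,-1]])

```text
time: 20.3
eef_pos: [0.4119, 0.2405, 0.1374]
eef_rot: [0.001, -0.57, 0.821, 0.0]
force: [-0.0, 0.3, 0.5]
opening: 0.0006
```

```bash
python3 -c "
from h import *
to(515,374,100,-110.8)
meas('red');meas('green')
look('scene','s11.png',275,210,35);look('top','t11.png',288,215,35)
a=cv2.imread('pics/s11.png');b=cv2.imread('pics/t11.png');cv2.imwrite('pics/st11.png',cv2.resize(np.hstack([a,b]),(800,400)))"
```

```text
at [411.9 240.5 137.4] phi -110.46 F [-0.   0.3  0.5] op 0.6 t 20.3 cmd [-6.443 -1.996  1.494  0.069]
scene red 905 [280. 218.] [570.   0.] [122.  63.] 14.4
scene red 272 [186. 282.] [ 699. -251.] [32. 58.] 38.6
scene red 35 [199. 291.] [ 730. -227.] [10. 31.] 25.3
scene yellow 39 [405. 166.] [476. 390.] [28. 20.] 76.1
top red 312 [372. 149.] [ 758. -247.] [56. 59.] 62.6
top red 783 [286. 213.] [563.   3.] [113.  57.] 14.8
scene green 815 [408. 189.] [556. 359.] [ 62. 135.] 68.9
scene yellow 40 [405. 166.] [476. 390.] [28. 20.] 76.1
top green 465 [162. 206.] [565. 356.] [60. 99.] 68.6
```

View pics/st11.png

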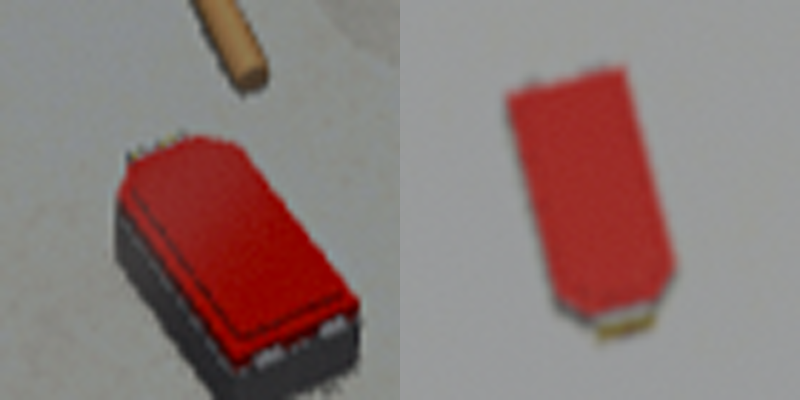

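Request:
step_arm(motion=[[-1.6,-0.5,0,0,-1],[-3.2,-1.0,0,0.07,-1],[-4.8,-1.5,0.3,0.07,-1],[-6.0,-1.9,0.7,0.07,-1],[-6.44,-2.0,1.2,0.07,-1]])

```text
time: 21.1
eef_pos: [0.5178, 0.371, 0.1062]
eef_rot: [0.001, -0.568, 0.823, -0.0]
force: [-0.7, -0.3, 0.3]
opening: 0.0007
```

Request:
step_arm(motion=[[0,0,0.1,0,-1],[0,0,0.25,0,-1],[0,0,0.4,0,-1],[0,0,0.5,0,-1],[0,0,0.5,0,-1]])

```text
time: 21.6
eef_pos: [0.5153, 0.3701, 0.0945]
eef_rot: [0.0, -0.568, 0.823, -0.0]
force: [0.3, -0.8, 0.0]
opening: 0.0004
```

```bash
python3 -c "
from h import *
to(515,374,67,-110.8)
look('scene','s12.png',405,175,50)"
```

```text
at [515.3 370.1  94.5] phi -110.79 F [ 0.3 -0.8  0. ] op 0.4 t 21.6 cmd [-1.400e-01  6.800e-02  1.101e+00  1.000e-03]
```

View pics/s12.png

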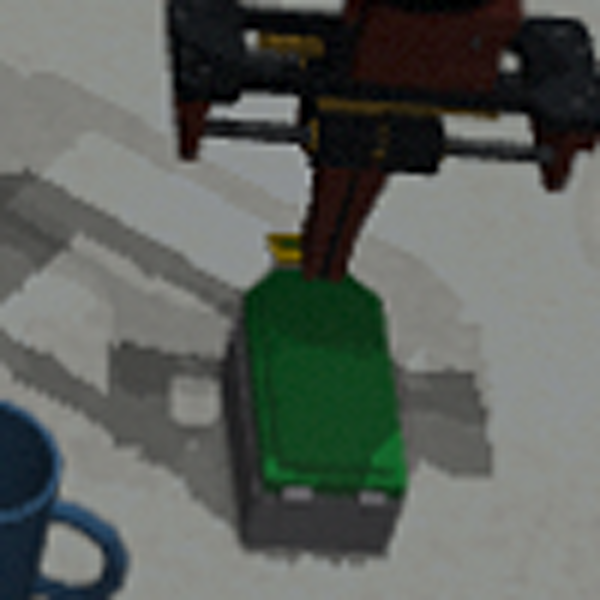

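Request:
step_arm(motion=[[0,0,0.2,0,-1],[0,0,0.4,0,-1],[0,0,0.6,0,-1],[0,0,0.72,0,-1],[0,0,0.84,0,-1]])

```text
time: 22.15
eef_pos: [0.515, 0.3711, 0.0734]
eef_rot: [-0.0, -0.568, 0.823, 0.0]
force: [-2.9, -0.7, 4.7]
opening: 0.0004
```

Request:
step_arm(motion=[[0,0,0.06,0,-1],[0,0,0.12,0,-1],[0,0,0.17,0,-1],[0,0,0.22,0,-1],[0,0,0.26,0,-1]])

```text
time: 22.65
eef_pos: [0.5155, 0.3709, 0.0672]
eef_rot: [0.0, -0.568, 0.823, 0.0]
force: [-5.6, -0.4, 9.6]
opening: 0.0005
```

Request:
step_arm(motion=[[0,0,0.03,0,-1],[0,0,0.06,0,-1],[0,0,0.08,0,-1],[0,0,0.08,0,-1]])

```text
time: 23.05
eef_pos: [0.5155, 0.371, 0.067]
eef_rot: [0.001, -0.568, 0.823, 0.0]
force: [-7.5, -1.0, 12.8]
opening: 0.0002
```

Request:
step_arm(motion=[[0,0,-0.8,0,-1],[0,0,-1.5,0,-1],[0,0.7,-1.5,0,-1],[0,1.48,-1.5,0,-1],[0,1.48,-1.5,0,-1]])

```text
time: 23.55
eef_pos: [0.4777, 0.3847, 0.1005]
eef_rot: [-0.001, -0.569, 0.822, 0.0]
force: [0.6, 0.0, -0.3]
opening: 0.0005
```

```bash
python3 -c "
from h import *
to(515,374,67,-110.8)
meas('green')
look('scene','s13.png',405,175,50)"
```

```text
at [477.7 384.7 100.5] phi -110.63 F [ 0.6  0.  -0.3] op 0.5 t 23.6 cmd [-0.125 -1.545  1.339  0.034]
scene green 742 [408. 190.] [563. 355.] [ 63. 123.] 71.4
top green 744 [162. 213.] [559. 356.] [ 60. 107.] 70.9
```

View pics/s13.png

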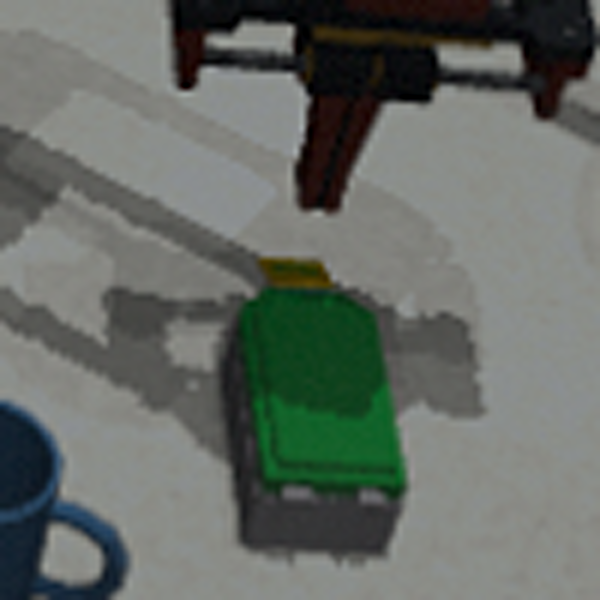

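Request:
step_arm(motion=[[0,-0.06,0.4,0,-1],[0,-0.06,0.9,0,-1],[0,-0.06,1.3,0,-1],[0,-0.06,1.6,0,-1],[0,-0.06,1.9,0,-1]])

```text
time: 24.2
eef_pos: [0.4817, 0.3833, 0.0547]
eef_rot: [-0.001, -0.568, 0.823, 0.001]
force: [-4.3, 1.9, 6.5]
opening: 0.0005
```

Request:
step_arm(motion=[[0,0,0.25,0,-1],[0,0,0.45,0,-1],[0,0,0.6,0,-1],[0,0,0.65,0,-1],[0,0,0.65,0,-1]])

```text
time: 24.7
eef_pos: [0.482, 0.3832, 0.0379]
eef_rot: [-0.0, -0.568, 0.823, 0.0]
force: [-2.5, 0.5, -0.9]
opening: 0.001
```

Request:
step_arm(motion=[[0,-0.1,0,0,-1],[0,-0.2,0,0,-1],[0,-0.28,0,0,-1],[0,-0.34,0,0,-1],[0,-0.36,0,0,-1]])

```text
time: 25.2
eef_pos: [0.4909, 0.3799, 0.0384]
eef_rot: [-0.0, -0.568, 0.823, -0.0]
force: [-2.7, 0.3, -1.2]
opening: 0.0004
```

```bash
python3 -c "
from h import *
to(515,374,67,-110.8)
meas('green')
look('scene','s14.png',405,175,50)"
```

```text
at [490.9 379.9  38.4] phi -110.78 F [-2.7  0.3 -1.2] op 0.4 t 25.2 cmd [-0.121 -0.983 -1.145  0.004]
scene green 748 [408. 193.] [572. 351.] [ 63. 122.] 71.3
top green 712 [164. 209.] [569. 352.] [ 59. 104.] 70.6
```

View pics/s14.png

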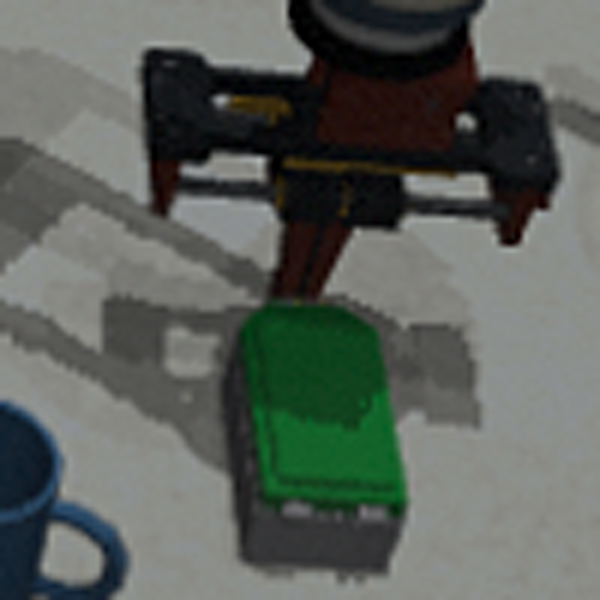

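Request:
step_arm(motion=[[0,1.0,0,0,-1],[0,1.4,-1,0,-1],[0,1.4,-2.5,0,-1],[0,1.4,-3.6,0,-1],[0,2.4,-4,0,0.6]])

```text
time: 25.85
eef_pos: [0.4376, 0.4014, 0.1433]
eef_rot: [0.004, -0.567, 0.824, -0.001]
force: [-0.5, -0.2, -1.4]
opening: 0.0051
```

```bash
python3 -c "
from h import *
to(568,354,110,-109.5)
meas('green')
look('scene','s15.png',405,180,35);look('top','t15.png',162,215,35)
a=cv2.imread('pics/s15.png');b=cv2.imread('pics/t15.png');cv2.imwrite('pics/st15.png',cv2.resize(np.hstack([a,b]),(800,400)))"
```

```text
at [437.6 401.4 143.3] phi -110.93 F [-0.5 -0.2 -1.4] op 5.1 t 25.9 cmd [-0.093 -5.548  1.331 -0.286]
scene green 748 [408. 193.] [572. 350.] [ 62. 122.] 70.4
top green 784 [163. 211.] [564. 354.] [ 60. 113.] 70.6
```

View pics/st15.png

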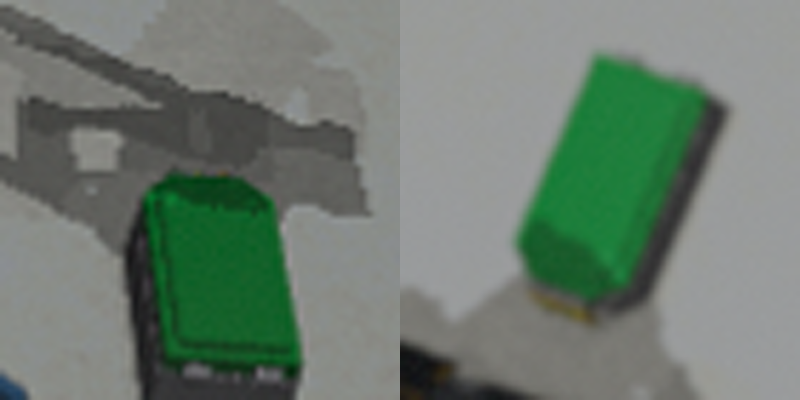

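```bash
python3 -c "
from h import *
to(564.4,353.3,110,-109.5)"
```

```text
at [434.9 401.4 138.8] phi -110.73 F [ 1.1  0.9 -0.2] op 21.0 t 26.1 cmd [-0.033 -5.524  1.154 -0.246]
```

Request:
step_arm(motion=[[0,-1.2,0,-0.28,1],[0,-2.6,0,-0.28,1],[0,-4.0,0,-0.28,1],[0,-4.9,0,-0.28,1],[0,-5.4,0,-0.28,1]])

```text
time: 26.55
eef_pos: [0.5627, 0.3515, 0.1363]
eef_rot: [-0.001, -0.577, 0.817, -0.0]
force: [-0.5, 0.4, -0.3]
opening: 0.0611
```

Request:
step_arm(motion=[[0,0,0,0,1],[0,0,0,0,1],[0,0,0,0,1],[0,0,0,0,1],[0,0,0,0,1]])

```text
time: 27.05
eef_pos: [0.5602, 0.3541, 0.1388]
eef_rot: [0.0, -0.579, 0.816, 0.0]
force: [-0.2, 0.1, -0.4]
opening: 0.0878
```

```bash
python3 -c "
from h import *
to(564.4,353.3,21,-109.5)
look('scene','s16.png',405,180,50)"
```

```text
at [560.2 354.1 138.8] phi -109.3 F [-0.2  0.1 -0.4] op 87.8 t 27.1 cmd [-0.027 -0.168  4.712  0.04 ]
```

View pics/s16.png

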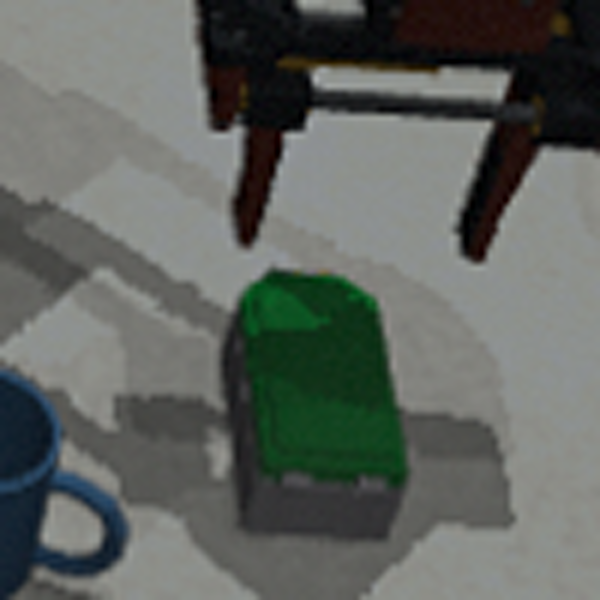

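Descend gently, checking near the bottom.

Request:
step_arm(motion=[[0,-0.17,0.6,0,1],[0,-0.17,1.3,0,1],[0,-0.17,2.0,0,1],[0,-0.17,2.5,0,1],[0,-0.17,2.8,0,1]])

```text
time: 27.6
eef_pos: [0.5641, 0.3516, 0.0658]
eef_rot: [-0.001, -0.578, 0.816, 0.0]
force: [0.1, 1.0, 0.1]
opening: 0.0876
```

Request:
step_arm(motion=[[0,0,0.4,0,1],[0,0,0.8,0,1],[0,0,1.2,0,1],[0,0,1.4,0,1],[0,0,1.5,0,1]])

```text
time: 28.1
eef_pos: [0.5646, 0.352, 0.0301]
eef_rot: [-0.0, -0.578, 0.816, 0.0]
force: [-0.3, -0.0, 0.3]
opening: 0.0875
```

```bash
python3 -c "
from h import *
to(564.4,353.3,21,-109.5)
meas('green')"
```

```text
at [564.6 352.   30.1] phi -109.36 F [-0.3 -0.   0.3] op 87.5 t 28.1 cmd [-0.048  0.025  0.365  0.028]
scene green 58 [406. 178.] [522. 371.] [52. 13.] 69.8
scene green 609 [408. 196.] [584. 347.] [63. 97.] 70.2
top green 129 [169. 196.] [608. 339.] [59. 21.] 70.2
top green 40 [168. 209.] [570. 341.] [28. 16.] 47.2
top green 87 [152. 223.] [528. 382.] [38. 23.] 4.6
```

Request:
step_arm(motion=[[-0.05,0,0.15,0,1],[-0.05,0,0.3,0,1],[-0.05,0,0.36,0,1],[-0.05,0,0.36,0,0.6],[-0.05,0,0.36,0,0.45]])

```text
time: 28.7
eef_pos: [0.5653, 0.3533, 0.022]
eef_rot: [0.0, -0.578, 0.816, -0.0]
force: [-0.4, -0.1, -0.1]
opening: 0.0752
```

Request:
step_arm(motion=[[0,0,0,0,0.3],[0,0,0,0,0.2],[0,0,0,0,0],[0,0,0,0,0],[0,0,0,0,0]])

```text
time: 29.2
eef_pos: [0.5654, 0.3534, 0.0222]
eef_rot: [0.0, -0.578, 0.816, 0.0]
force: [0.3, 1.6, 0.6]
opening: 0.0641
```

Request:
step_arm(motion=[[0,0,-0.3,0,0],[0,0,-0.9,0,0],[0,0,-1.8,0,0],[0,0,-2.9,0,0],[0,0,-4.0,0,0]])

```text
time: 29.7
eef_pos: [0.5648, 0.353, 0.1232]
eef_rot: [-0.001, -0.578, 0.816, 0.0]
force: [0.6, -0.7, -5.1]
opening: 0.0642
```

Request:
step_arm(motion=[[0,0,-0.8,0,0],[0,0,-1.4,0,0],[0,0,-1.8,0,0],[0,0,-2.0,0,0],[0,0,-2.0,0,0]])

```text
time: 30.2
eef_pos: [0.5653, 0.3533, 0.172]
eef_rot: [0.0, -0.578, 0.816, 0.0]
force: [-0.6, 0.8, -4.2]
opening: 0.0639
```

```bash
python3 -c "
from h import *
to(604.0,-354.8,150,-98.1)"
```

```text
at [565.3 353.3 172. ] phi -109.36 F [-0.6  0.8 -4.2] op 63.9 t 30.2 cmd [ 26.208 -10.852   0.881  -2.253]
```

Request:
step_arm(motion=[[0.6,-0.25,0,0,0],[1.7,-0.7,0,0,0],[3.2,-1.33,0,0,0],[4.8,-2,0,0,0],[6.4,-2.65,0,0,0]])

```text
time: 30.7
eef_pos: [0.5739, 0.1778, 0.1704]
eef_rot: [-0.001, -0.578, 0.816, 0.0]
force: [1.4, 0.8, -4.6]
opening: 0.0642
```

Request:
step_arm(motion=[[1.6,-0.66,0,0,0],[3.2,-1.33,0,0,0],[4.8,-2,0,0,0],[6.4,-2.65,0,0,0],[8,-3.3,0,0,0]])

```text
time: 31.2
eef_pos: [0.5851, -0.0382, 0.1706]
eef_rot: [-0.001, -0.578, 0.816, 0.001]
force: [0.5, 0.6, -4.5]
opening: 0.0641
```

Request:
step_arm(motion=[[1.6,-0.66,0,0,0],[3.2,-1.33,0,0,0],[4.8,-2,0,0,0],[6.2,-2.57,0,0,0],[7.4,-3.06,0,0,0]])

```text
time: 31.7
eef_pos: [0.5955, -0.2384, 0.1703]
eef_rot: [-0.001, -0.577, 0.816, 0.001]
force: [-0.2, 1.0, -4.8]
opening: 0.0634
```

```bash
python3 -c "
from h import *
to(604.0,-354.8,150,-98.1)"
```

```text
at [ 595.5 -238.4  170.3] phi -109.46 F [-0.2  1.  -4.8] op 63.4 t 31.7 cmd [ 4.276 -1.87   0.813 -2.272]
```

Request:
step_arm(motion=[[1.2,-0.5,0,-0.6,0],[2.4,-1.0,0,-1.3,0],[3.3,-1.45,0,-2.0,0],[4.0,-1.75,0,-2.27,0],[4.28,-1.87,0,-2.27,0]])

```text
time: 32.2
eef_pos: [0.6041, -0.3544, 0.1698]
eef_rot: [-0.001, -0.655, 0.756, 0.001]
force: [-1.0, 0.4, -5.9]
opening: 0.0639
```

Request:
step_arm(motion=[[0,0,0,0,0],[0,0,0,0,0],[0,0,0,0,0]])

```text
time: 32.5
eef_pos: [0.6058, -0.3509, 0.172]
eef_rot: [0.0, -0.656, 0.754, 0.0]
force: [-0.1, 0.1, -5.1]
opening: 0.0641
```

```bash
python3 -c "
from h import *
to(603.5,-354.6,100,-98.1)
look('scene','s17.png',140,235,65);look('top','t17.png',405,210,55)
a=cv2.imread('pics/s17.png');b=cv2.imread('pics/t17.png');cv2.imwrite('pics/st17.png',cv2.resize(np.hstack([a,b]),(800,400)))"
```

```text
at [ 605.8 -350.9  172. ] phi -97.96 F [-0.1  0.1 -5.1] op 64.1 t 32.5 cmd [0.159 0.069 2.879 0.028]
```

View pics/st17.png

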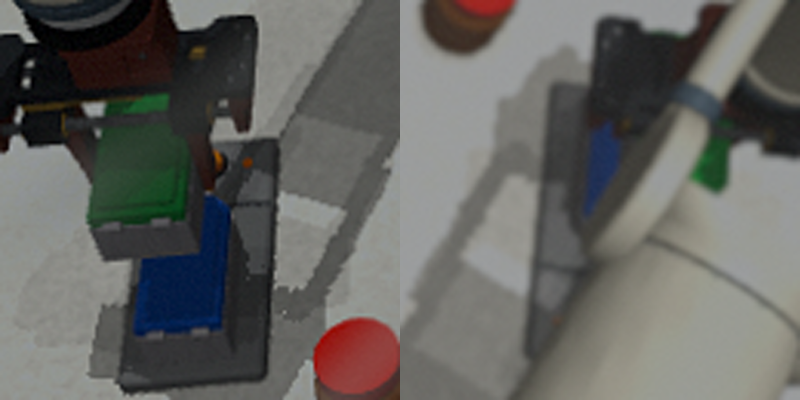

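Aligned over the stack; lower slowly.

Request:
step_arm(motion=[[0.16,0.07,0.5,0.03,0],[0.16,0.07,1.1,0.03,0],[0.16,0.07,1.7,0.03,0],[0.16,0.07,2.2,0.03,0],[0.16,0.07,2.5,0.03,0]])

```text
time: 33.1
eef_pos: [0.6026, -0.3552, 0.1062]
eef_rot: [-0.001, -0.655, 0.756, 0.002]
force: [0.1, -1.3, -4.5]
opening: 0.0638
```

Request:
step_arm(motion=[[0,0,0.1,0,0],[0,0,0.2,0,0],[0,0,0.25,0,0],[0,0,0.25,0,0]])

```text
time: 33.5
eef_pos: [0.6036, -0.3559, 0.1038]
eef_rot: [0.0, -0.655, 0.756, -0.0]
force: [0.4, -0.9, -5.0]
opening: 0.0641
```

```bash
python3 -c "
from h import *
to(603.5,-354.6,86,-98.1)"
```

```text
at [ 603.6 -355.9  103.8] phi -98.16 F [ 0.4 -0.9 -5. ] op 64.1 t 33.5 cmd [-0.051  0.013  0.713 -0.013]
```

Request:
step_arm(motion=[[-0.05,0.01,0.2,0,0],[-0.05,0.01,0.35,0,0],[-0.05,0.01,0.45,0,0],[-0.05,0.01,0.52,0,0],[-0.05,0.01,0.52,0,0]])

```text
time: 34.0
eef_pos: [0.6031, -0.3544, 0.0896]
eef_rot: [-0.0, -0.655, 0.756, 0.0]
force: [-0.7, 0.2, -4.6]
opening: 0.0637
```

Request:
step_arm(motion=[[0,0,0.04,0,0],[0,0,0.08,0,0],[0,0,0.12,0,0],[0,0,0.15,0,0],[0,0,0.15,0,0]])

```text
time: 34.5
eef_pos: [0.6033, -0.3545, 0.0863]
eef_rot: [-0.0, -0.655, 0.756, 0.0]
force: [0.3, 0.5, -5.8]
opening: 0.0641
```

```bash
python3 -c "
from h import *
to(603.5,-354.6,86,-98.1);print(manip.read_state()['wrist_torque'])"
```

```text
at [ 603.3 -354.5   86.3] phi -98.16 F [ 0.3  0.5 -5.8] op 64.1 t 34.5 cmd [ 0.004 -0.009  0.011 -0.013]
[ 0.06625408  0.02934249 -0.02187207]
```

Request:
step_arm(motion=[[0,0,0.02,0,0],[0,0,0.04,0,0],[0,0,0.04,0,0]])

```text
time: 34.8
eef_pos: [0.6034, -0.3545, 0.0861]
eef_rot: [0.0, -0.655, 0.756, -0.0]
force: [-1.8, 0.6, -1.3]
opening: 0.0642
```

Request:
step_arm(motion=[[0,0,0,0,0.3],[0,0,0,0,0.6],[0,0,0,0,0.8],[0,0,0,0,0.8],[0,0,0,0,0.8]])

```text
time: 35.3
eef_pos: [0.6035, -0.3546, 0.0857]
eef_rot: [0.0, -0.655, 0.756, -0.0]
force: [-0.1, -0.9, -0.1]
opening: 0.0789
```

Request:
step_arm(motion=[[0,0,-0.6,0,0.8],[0,0,-1.8,0,0.8],[0,0,-3.0,0,0.8],[0,0,-4.0,0,0.8],[0,0,-4.4,0,0.8]])

```text
time: 35.8
eef_pos: [0.6042, -0.355, 0.2008]
eef_rot: [0.001, -0.655, 0.756, -0.003]
force: [-0.2, -0.1, 0.3]
opening: 0.0791
```

Request:
step_arm(motion=[[-1,1.5,0,0,1],[-2.5,3.5,0,0,1],[-4,5,0,0,1],[-5,6,0,0,1],[-5,6,0,0,1]])

```text
time: 36.3
eef_pos: [0.4693, -0.2055, 0.1947]
eef_rot: [-0.0, -0.656, 0.755, 0.001]
force: [0.4, -0.2, 0.4]
opening: 0.088
```

```bash
python3 -c "
from h import *
to(563,2,150,-75.5)
meas('red')
look('scene','s18.png',200,225,85);look('top','t18.png',345,215,85)
a=cv2.imread('pics/s18.png');b=cv2.imread('pics/t18.png');cv2.imwrite('pics/st18.png',cv2.resize(np.hstack([a,b]),(800,400)))"
```

```text
at [ 469.3 -205.5  194.7] phi -98.02 F [ 0.4 -0.2  0.4] op 88.0 t 36.3 cmd [-8.743 -2.552  1.789 -4.504]
scene red 912 [280. 218.] [570.   0.] [122.  63.] 14.4
scene red 303 [187. 283.] [ 701. -249.] [38. 59.] 34.7
scene red 45 [199. 291.] [ 728. -224.] [10. 38.] 43.6
top red 318 [372. 149.] [ 758. -248.] [57. 59.] 62.6
top red 782 [286. 213.] [563.   3.] [113.  57.] 14.9
```

View pics/st18.png

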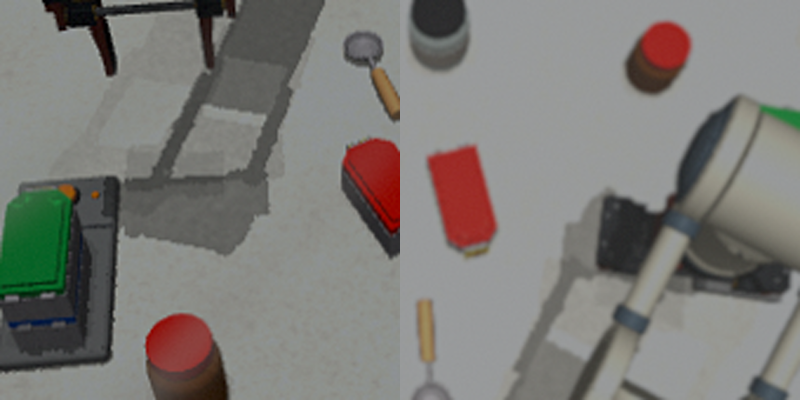

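```bash
python3 -c "
from h import *
to(563.7,0.8,130,-75.4)"
```

```text
at [ 473.2 -210.2  195.8] phi -98.18 F [-0.4 -0.   0.1] op 87.6 t 36.5 cmd [-8.868 -2.381  2.633 -4.555]
```

Request:
step_arm(motion=[[-1.2,-0.3,0,-0.8,1],[-3,-0.8,0.5,-1.8,1],[-5,-1.4,1.0,-3.0,1],[-7,-2.0,1.5,-4.0,1],[-8.2,-2.4,2,-4.5,1]])

```text
time: 37.0
eef_pos: [0.5633, -0.0135, 0.145]
eef_rot: [-0.0, 0.791, -0.612, 0.0]
force: [0.2, -1.3, 0.2]
opening: 0.0876
```

Request:
step_arm(motion=[[0,0,0.2,0,1],[0,0,0.4,0,1],[0,0,0.4,0,1],[0,0,0.4,0,1]])

```text
time: 37.4
eef_pos: [0.5613, -0.0166, 0.1358]
eef_rot: [0.0, 0.789, -0.614, 0.0]
force: [0.6, 0.1, 0.5]
opening: 0.0877
```

```bash
python3 -c "
from h import *
to(563.7,0.8,22,-75.4)
meas('red')"
```

```text
at [561.3 -16.6 135.8] phi -75.8 F [0.6 0.1 0.5] op 87.7 t 37.4 cmd [-0.65  -0.264  4.554 -0.08 ]
scene red 903 [281. 218.] [570.   0.] [122.  63.] 14.5
scene red 285 [186. 283.] [ 699. -249.] [36. 59.] 30.8
scene red 38 [200. 291.] [ 729. -223.] [ 8. 34.] 46.7
top red 319 [372. 149.] [ 758. -248.] [57. 59.] 62.6
top red 354 [289. 224.] [533.  -5.] [51. 58.] 15.9
top yellow 26 [412. 222.] [ 544. -356.] [ 8. 30.] 10.0
```

Request:
step_arm(motion=[[-0.65,-0.26,0.3,-0.08,1],[-0.65,-0.26,1.0,-0.08,1],[-0.65,-0.26,1.7,-0.08,1],[-0.65,-0.26,2.2,-0.08,1],[-0.65,-0.26,2.6,-0.08,1]])

```text
time: 38.0
eef_pos: [0.5632, 0.0018, 0.0699]
eef_rot: [-0.0, 0.792, -0.611, 0.0]
force: [-0.4, -0.1, 0.1]
opening: 0.0878
```

Request:
step_arm(motion=[[0,0,0.4,0,1],[0,0,0.8,0,1],[0,0,1.2,0,1],[0,0,1.5,0,1],[0,0,1.6,0,1]])

```text
time: 38.5
eef_pos: [0.5629, 0.0024, 0.0292]
eef_rot: [0.0, 0.792, -0.611, -0.001]
force: [-0.3, 0.1, 0.5]
opening: 0.0878
```

```bash
python3 -c "
from h import *
to(563.7,0.8,22,-75.4)
look('scene','s19.png',280,205,50)"
```

```text
at [562.9   2.4  29.2] phi -75.26 F [-0.3  0.1  0.5] op 87.8 t 38.5 cmd [ 0.068 -0.017  0.289  0.028]
```

View pics/s19.png

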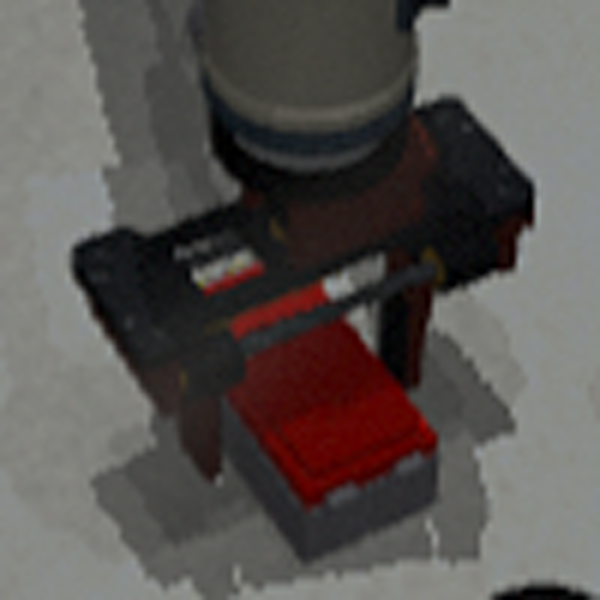

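Request:
step_arm(motion=[[0.07,0,0.15,0,1],[0.07,0,0.28,0,1],[0.07,0,0.28,0,1],[0.07,0,0.28,0,0.6],[0.07,0,0.28,0,0.45]])

```text
time: 39.05
eef_pos: [0.564, 0.0006, 0.0237]
eef_rot: [-0.0, 0.792, -0.611, 0.0]
force: [0.0, -0.8, -0.3]
opening: 0.0752
```

Request:
step_arm(motion=[[0,0,0,0,0.3],[0,0,0,0,0.2],[0,0,0,0,0],[0,0,0,0,0],[0,0,0,0,0]])

```text
time: 39.55
eef_pos: [0.5639, 0.0007, 0.0237]
eef_rot: [-0.0, 0.792, -0.611, 0.0]
force: [-1.1, 0.3, 1.4]
opening: 0.0637
```

Request:
step_arm(motion=[[0,0,-0.3,0,0],[0,0,-0.9,0,0],[0,0,-2.0,0,0],[0,0,-3.4,0,0],[0,0,-4.8,0,0]])

```text
time: 40.05
eef_pos: [0.5633, 0.0006, 0.1449]
eef_rot: [0.0, 0.792, -0.611, -0.0]
force: [-0.3, 0.2, -3.4]
opening: 0.0637
```

Request:
step_arm(motion=[[0,0,-1.2,0,0],[0,0,-2.0,0,0],[0,0,-2.4,0,0],[0,0,-2.5,0,0],[0,0,-2.5,0,0]])

```text
time: 40.55
eef_pos: [0.5636, 0.0006, 0.2053]
eef_rot: [0.0, 0.792, -0.611, -0.0]
force: [-0.3, 0.2, -3.5]
opening: 0.0637
```

```bash
python3 -c "
from h import *
to(603.0,-354.6,200,-98.1)"
```

```text
at [563.6   0.6 205.3] phi -75.26 F [-0.3  0.2 -3.5] op 63.7 t 40.5 cmd [14.143  2.088  0.211  4.567]
```

Request:
step_arm(motion=[[0.6,0.09,0,0.2,0],[1.7,0.25,0,0.5,0],[3.2,0.47,0,1.0,0],[4.8,0.71,0,1.6,0],[6.4,0.94,0,2.2,0]])

```text
time: 41.05
eef_pos: [0.5811, -0.1623, 0.2041]
eef_rot: [0.001, 0.729, -0.685, -0.001]
force: [1.1, 0.1, -4.8]
opening: 0.0639
```

```bash
python3 -c "
from h import *
to(602.7,-354.5,205,-98.1)"
```

```text
at [ 581.1 -162.3  204.1] phi -86.42 F [ 1.1  0.1 -4.8] op 63.9 t 41.0 cmd [ 7.726 -0.381 -0.035  2.336]
```

Request:
step_arm(motion=[[1.6,-0.08,0,0.5,0],[3.2,-0.16,0,1.1,0],[4.7,-0.23,0,1.6,0],[6.0,-0.3,0,2.1,0],[7.0,-0.35,0,2.33,0]])

```text
time: 41.55
eef_pos: [0.6007, -0.3374, 0.2033]
eef_rot: [-0.001, -0.655, 0.756, 0.002]
force: [-0.3, -0.2, -4.6]
opening: 0.0636
```

Request:
step_arm(motion=[[0.3,0,0,0,0],[0.45,0,0,0,0],[0.45,0,0,0,0],[0.45,0,0,0,0]])

```text
time: 41.95
eef_pos: [0.6004, -0.3443, 0.2059]
eef_rot: [0.0, -0.657, 0.754, 0.0]
force: [0.3, 0.2, -4.2]
opening: 0.0642
```

```bash
python3 -c "
from h import *
to(602.7,-354.5,155,-98.1)
look('scene','s20.png',140,225,75);look('top','t20.png',405,210,55)
a=cv2.imread('pics/s20.png');b=cv2.imread('pics/t20.png');cv2.imwrite('pics/st20.png',cv2.resize(np.hstack([a,b]),(800,400)))"
```

```text
at [ 600.4 -344.3  205.9] phi -97.85 F [ 0.3  0.2 -4.2] op 64.2 t 42.0 cmd [ 0.391 -0.147  2.036  0.049]
```

View pics/st20.png

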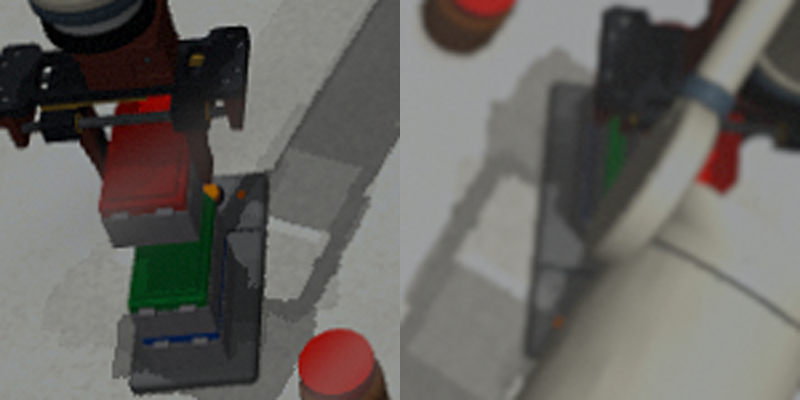

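Request:
step_arm(motion=[[0.2,-0.08,0.3,0.05,0],[0.39,-0.15,0.7,0.05,0],[0.39,-0.15,1.2,0.05,0],[0.39,-0.15,1.6,0.05,0],[0.39,-0.15,1.8,0.05,0]])

```text
time: 42.55
eef_pos: [0.6021, -0.355, 0.158]
eef_rot: [-0.0, -0.655, 0.756, 0.002]
force: [0.1, 0.1, -5.7]
opening: 0.0638
```

Request:
step_arm(motion=[[0,0,0,0,0],[0,0,0,0,0],[0,0,0,0,0]])

```text
time: 42.85
eef_pos: [0.603, -0.3556, 0.1619]
eef_rot: [0.0, -0.655, 0.756, -0.001]
force: [0.4, -0.2, -3.7]
opening: 0.0639
```

```bash
python3 -c "
from h import *
to(602.7,-354.5,134,-98.1)"
```

```text
at [ 603.  -355.6  161.9] phi -98.16 F [ 0.4 -0.2 -3.7] op 63.9 t 42.9 cmd [-0.041  0.019  1.118 -0.012]
```

Request:
step_arm(motion=[[-0.04,0.02,0.25,0,0],[-0.04,0.02,0.5,0,0],[-0.04,0.02,0.7,0,0],[-0.04,0.02,0.85,0,0],[-0.04,0.02,0.88,0,0]])

```text
time: 43.35
eef_pos: [0.6021, -0.3542, 0.1377]
eef_rot: [-0.0, -0.655, 0.756, 0.001]
force: [0.6, 0.5, -4.3]
opening: 0.0641
```

Request:
step_arm(motion=[[0,0,0.05,0,0],[0,0,0.1,0,0],[0,0,0.14,0,0],[0,0,0.18,0,0],[0,0,0.18,0,0]])

```text
time: 43.85
eef_pos: [0.6024, -0.3544, 0.1343]
eef_rot: [-0.0, -0.655, 0.756, 0.0]
force: [-0.0, 0.6, -4.8]
opening: 0.0639
```

```bash
python3 -c "
from h import *
to(602.7,-354.5,134,-98.1);print(manip.read_state()['wrist_torque'])"
```

```text
at [ 602.4 -354.4  134.3] phi -98.16 F [-0.   0.6 -4.8] op 63.9 t 43.9 cmd [ 0.003 -0.014  0.013 -0.012]
[0.06621722 0.00766795 0.06461915]
```

Nested (below 137.7 with no resistance). Touch down and release, then look.

Request:
step_arm(motion=[[0,0,0.02,0,0],[0,0,0.04,0,0],[0,0,0.05,0,0]])

```text
time: 44.15
eef_pos: [0.6025, -0.3544, 0.1336]
eef_rot: [0.0, -0.655, 0.756, -0.0]
force: [-0.5, 0.6, -2.7]
opening: 0.064
```

Request:
step_arm(motion=[[0,0,0,0,0.3],[0,0,0,0,0.6],[0,0,0,0,0.8],[0,0,0,0,0.8],[0,0,0,0,0.8]])

```text
time: 44.65
eef_pos: [0.6026, -0.3545, 0.1337]
eef_rot: [0.0, -0.655, 0.756, -0.0]
force: [0.8, 0.4, -0.7]
opening: 0.0789
```

Request:
step_arm(motion=[[0,0,-0.6,0,0.8],[0,0,-1.6,0,0.8],[0,0,-2.6,0,0.8],[0,0,-3.2,0,0.8],[0,0,-3.4,0,0.8]])

```text
time: 45.15
eef_pos: [0.603, -0.3548, 0.2218]
eef_rot: [0.001, -0.655, 0.756, -0.002]
force: [0.3, 0.3, 0.8]
opening: 0.079
```

Request:
step_arm(motion=[[-1,2,0,0,-1],[-2.5,4,0,0,-1],[-4,6,0,0,-1],[-5.5,7,0,0,-1],[-7,7,0,0,-1]])

```text
time: 45.65
eef_pos: [0.4528, -0.164, 0.2175]
eef_rot: [-0.0, -0.654, 0.757, 0.0]
force: [1.9, -0.1, 0.1]
opening: 0.0427
```

```bash
python3 -c "
from h import *
to(481.4,-337.4,90,-98.1)
look('scene','s21.png',140,225,75);look('top','t21.png',412,210,45)
a=cv2.imread('pics/s21.png');b=cv2.imread('pics/t21.png');cv2.imwrite('pics/st21.png',cv2.resize(np.hstack([a,b]),(800,400)))"
```

```text
at [ 452.8 -164.   217.5] phi -98.33 F [ 1.9 -0.1  0.1] op 42.7 t 45.6 cmd [ 6.696 -2.137  5.101 -0.045]
```

View pics/st21.png

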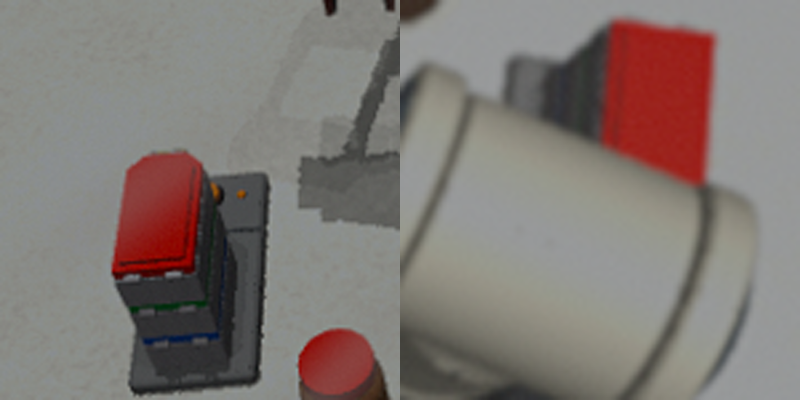

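Request:
step_arm(motion=[[-1.8,0,0,0,-1],[-3.6,0,0,0,-1],[-5.4,0,0,0,-1],[-7,0,0,0,-1],[-8,0,0,0,-1]])

```text
time: 46.25
eef_pos: [0.4837, 0.0355, 0.2174]
eef_rot: [-0.0, -0.656, 0.755, 0.0]
force: [-0.5, 0.4, -0.2]
opening: 0.0006
```

```bash
python3 -c "
from h import *
s=snap('top');x,y=412,220;w=40
cv2.imwrite('pics/t22.png',cv2.resize(s['color'][y-w:y+w,x-w:x+w,::-1],(600,600),interpolation=2))"
```

```text
(no output)
```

View pics/t22.png

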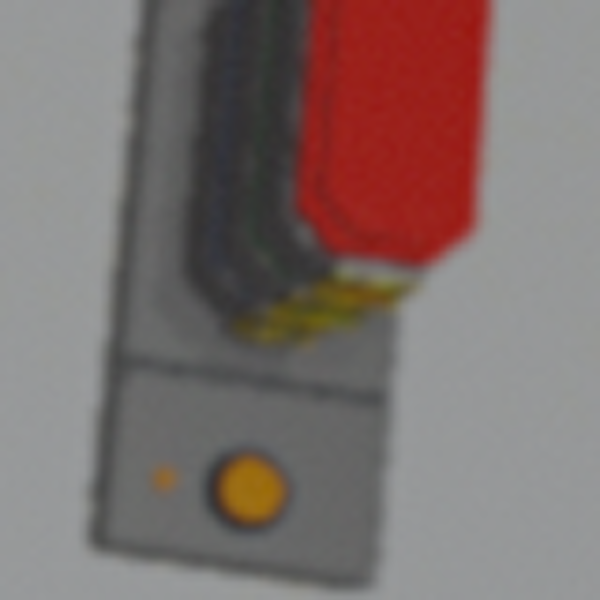

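```bash
python3 -c "
from h import *
to(479.5,-337.1,120,-98.1)"
```

```text
at [483.9  37.9 217.3] phi -97.94 F [-0.8  2.5 -0.6] op 0.4 t 46.3 cmd [14.879 -1.898  3.892  0.032]
```

Request:
step_arm(motion=[[1,0.1,0,0,-1],[2.8,0.3,0,0,-1],[4.6,0.5,0,0,-1],[6.4,0.8,0,0,-1],[8.2,1.1,0,0,-1]])

```text
time: 46.8
eef_pos: [0.4263, -0.1679, 0.2175]
eef_rot: [-0.0, -0.655, 0.756, 0.0]
force: [0.7, -1.4, 0.5]
opening: 0.0003
```

```bash
python3 -c "
from h import *
to(479.5,-337.1,120,-98.1)"
```

```text
at [ 426.3 -167.9  217.5] phi -98.16 F [ 0.7 -1.4  0.5] op 0.3 t 46.8 cmd [ 6.399 -3.067  3.902 -0.012]
```

Request:
step_arm(motion=[[1.6,-0.75,0.5,0,-1],[3.2,-1.5,1,0,-1],[4.6,-2.2,1.5,0,-1],[5.6,-2.7,2,0,-1],[6.2,-3.0,2.5,0,-1]])

```text
time: 47.3
eef_pos: [0.4789, -0.3327, 0.1536]
eef_rot: [-0.001, -0.654, 0.756, 0.001]
force: [0.1, 0.2, -0.1]
opening: 0.0007
```

Request:
step_arm(motion=[[0.1,-0.07,0.3,0,-1],[0.2,-0.07,0.6,0,-1],[0.2,-0.07,0.9,0,-1],[0.2,-0.07,1,0,-1],[0.2,-0.07,1,0,-1]])

```text
time: 47.8
eef_pos: [0.4805, -0.3342, 0.1307]
eef_rot: [0.0, -0.655, 0.755, 0.0]
force: [0.0, -0.9, 0.7]
opening: 0.0006
```

```bash
python3 -c "
from h import *
to(479.5,-337.1,50,-98.1)
look('scene','s23.png',140,205,60);look('top','t23.png',412,220,45)
a=cv2.imread('pics/s23.png');b=cv2.imread('pics/t23.png');cv2.imwrite('pics/st23.png',cv2.resize(np.hstack([a,b]),(800,400)))"
```

```text
at [ 480.5 -334.2  130.7] phi -98.11 F [ 0.  -0.9  0.7] op 0.6 t 47.8 cmd [ 1.190e-01  2.300e-02  3.228e+00 -3.000e-03]
```

View pics/st23.png

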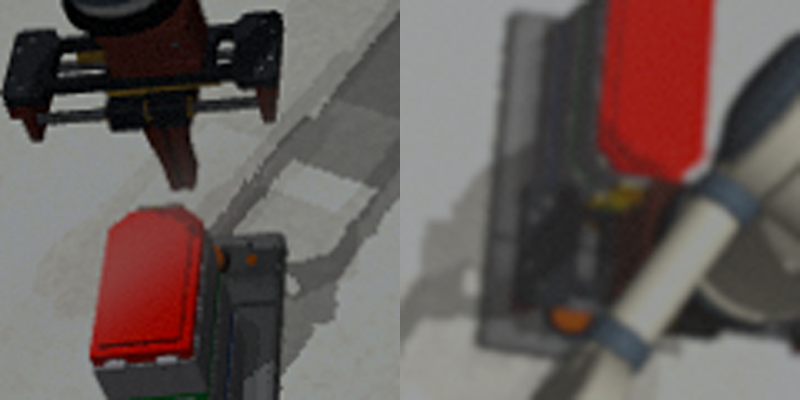

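Request:
step_arm(motion=[[0.1,0,0.5,0,-1],[0.1,0,1.1,0,-1],[0.1,0,1.7,0,-1],[0.1,0,2.2,0,-1],[0.1,0,2.5,0,-1]])

```text
time: 48.4
eef_pos: [0.4794, -0.3368, 0.0655]
eef_rot: [-0.0, -0.655, 0.756, 0.002]
force: [-0.1, 0.1, -0.3]
opening: 0.0007
```

Request:
step_arm(motion=[[0,0,0.15,0,-1],[0,0,0.3,0,-1],[0,0,0.45,0,-1],[0,0,0.55,0,-1],[0,0,0.6,0,-1]])

```text
time: 48.9
eef_pos: [0.4803, -0.3375, 0.0532]
eef_rot: [0.0, -0.655, 0.756, -0.0]
force: [0.4, 0.8, -0.0]
opening: 0.0004
```

```bash
python3 -c "
from h import *
to(479.5,-337.1,39,-98.1)"
```

```text
at [ 480.3 -337.5   53.2] phi -98.16 F [ 0.4  0.8 -0. ] op 0.4 t 48.9 cmd [-0.013  0.033  0.569 -0.013]
```

Request:
step_arm(motion=[[0,0.03,0.15,0,-1],[0,0.03,0.3,0,-1],[0,0.03,0.4,0,-1],[0,0.03,0.48,0,-1],[0,0.03,0.54,0,-1]])

```text
time: 49.4
eef_pos: [0.4794, -0.3374, 0.0399]
eef_rot: [-0.0, -0.655, 0.756, -0.0]
force: [-1.7, 0.6, 2.6]
opening: 0.0006
```

Request:
step_arm(motion=[[0,0,0.03,0,-1],[0,0,0.06,0,-1],[0,0,0.09,0,-1],[0,0,0.1,0,-1]])

```text
time: 49.8
eef_pos: [0.4795, -0.3374, 0.0392]
eef_rot: [0.0, -0.655, 0.756, -0.0]
force: [-5.3, 4.2, 13.0]
opening: 0.0008
```

Request:
step_arm(motion=[[0,0,-0.5,0,-1],[0,0,-1.5,0,-1],[0,0.3,-3,0,-1],[0,0.5,-4.5,0,-1],[0,1,-6,0,-1]])

```text
time: 50.3
eef_pos: [0.4547, -0.3336, 0.1885]
eef_rot: [0.0, -0.655, 0.755, -0.0]
force: [0.3, -0.2, -0.2]
opening: 0.0004
```

Request:
step_arm(motion=[[-1,0.5,-0.5,0,-1],[-2.8,0.5,-0.5,0,-1],[-4.6,0.5,-0.5,0,-1],[-6.4,0.5,-0.5,0,-1],[-8.2,0.5,-0.5,0,-1]])

```text
time: 50.8
eef_pos: [0.4715, -0.1275, 0.2001]
eef_rot: [0.0, -0.655, 0.756, -0.0]
force: [0.3, -0.2, 0.4]
opening: 0.0006
```

Request:
step_arm(motion=[[-1.8,0,0,0,-1],[-3.6,0,0,0,-1],[-5,0,0,0,-1],[-5.5,0,0,0,-1],[-5.5,0,0,0,-1]])

```text
time: 51.3
eef_pos: [0.4911, 0.0081, 0.1998]
eef_rot: [0.0, -0.656, 0.755, -0.0]
force: [0.9, -0.8, -0.2]
opening: 0.0006
```

```bash
python3 -c "
from h import *
s=snap('scene','s24.png');look('top','t24.png',412,215,45)
a=cv2.resize(s['color'][:,:,::-1],(533,400));b=cv2.imread('pics/t24.png');cv2.imwrite('pics/st24.png',np.hstack([a,cv2.resize(b,(267,400))]))
print(pose()[0])"
```

```text
[490.99242179   6.08269356 199.69786551]
```

View pics/st24.png

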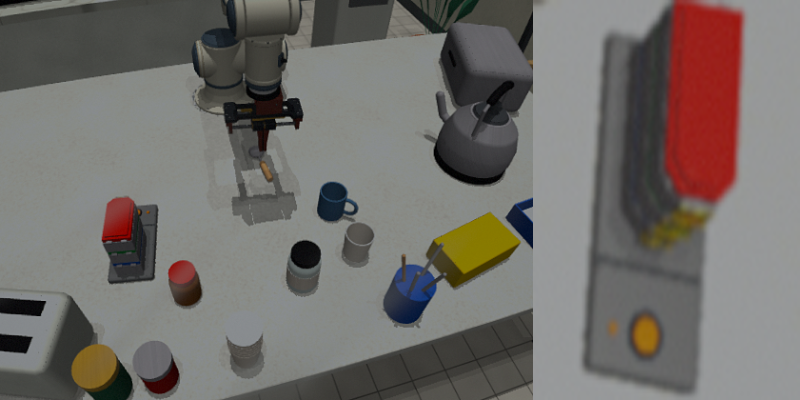

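View pics/t24.png

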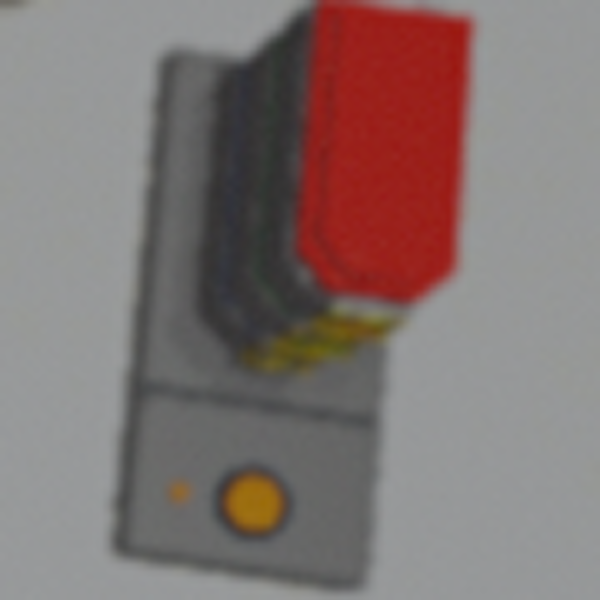

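```bash
python3 -c "
from h import *
s=snap('top')
r=np.radians(-8.1);d=np.array([np.cos(r),np.sin(r)]);c=np.array([604,-354.6])
def W(x,z): return np.r_[c+d*x,z]/1000
m=mask(s,'yellow')|mask(s,'orange')
for n,z0 in(('red',110),('green',64),('blue',18)):
  for th in(0,.15,.3,.6):
    print(n,th,proj(s,[W(-63-24*np.sin(th)-1.5*np.cos(th),z0+41-24*np.cos(th))]).round(1))
print('rear red',proj(s,[W(60,156)]),proj(s,[W(-60,156)]))
hsv=cv2.cvtColor(s['color'],cv2.COLOR_RGB2HSV)
for col in(408,411,413,416): print(col,[(r,hsv[r,col,0],hsv[r,col,1]) for r in range(212,228)])
print([(r,hsv[r,426,1]) for r in range(165,175)])
"
```

```text
red 0 [[419.4 217.5]]
red 0.15 [[419.3 218.8]]
red 0.3 [[419.3 220. ]]
red 0.6 [[419.5 222.2]]
green 0 [[413.7 220.6]]
green 0.15 [[413.6 221.8]]
green 0.3 [[413.6 223. ]]
green 0.6 [[413.8 225.1]]
blue 0 [[408.4 223.4]]
blue 0.15 [[408.4 224.6]]
blue 0.3 [[408.3 225.8]]
blue 0.6 [[408.5 227.8]]
rear red [[426.78096801 169.23348012]] [[423.39284385 213.68915674]]
408 [(212, np.uint8(45), np.uint8(10)), (213, np.uint8(45), np.uint8(18)), (214, np.uint8(53), np.uint8(33)), (215, np.uint8(48), np.uint8(20)), (216, np.uint8(60), np.uint8(8)), (217, np.uint8(150), np.uint8(4)), (218, np.uint8(135), np.uint8(9)), (219, np.uint8(6), np.uint8(22)), (220, np.uint8(22), np.uint8(77)), (221, np.uint8(24), np.uint8(132)), (222, np.uint8(23), np.uint8(156)), (223, np.uint8(24), np.uint8(155)), (224, np.uint8(26), np.uint8(157)), (225, np.uint8(25), np.uint8(106)), (226, np.uint8(26), np.uint8(25)), (227, np.uint8(135), np.uint8(6))]
411 [(212, np.uint8(30), np.uint8(4)), (213, np.uint8(0), np.uint8(5)), (214, np.uint8(160), np.uint8(14)), (215, np.uint8(15), np.uint8(9)), (216, np.uint8(90), np.u
[... 1051 characters left out ...]
, np.uint8(179), np.uint8(70)), (215, np.uint8(17), np.uint8(28)), (216, np.uint8(25), np.uint8(75)), (217, np.uint8(24), np.uint8(139)), (218, np.uint8(22), np.uint8(184)), (219, np.uint8(23), np.uint8(180)), (220, np.uint8(24), np.uint8(184)), (221, np.uint8(28), np.uint8(183)), (222, np.uint8(28), np.uint8(166)), (223, np.uint8(27), np.uint8(116)), (224, np.uint8(24), np.uint8(43)), (225, np.uint8(15), np.uint8(5)), (226, np.uint8(135), np.uint8(5)), (227, np.uint8(0), np.uint8(0))]
[(165, np.uint8(3)), (166, np.uint8(3)), (167, np.uint8(3)), (168, np.uint8(3)), (169, np.uint8(5)), (170, np.uint8(42)), (171, np.uint8(123)), (172, np.uint8(201)), (173, np.uint8(222)), (174, np.uint8(212))]
```

```bash
python3 -c "
from h import *
manip.close_job(); print(pose()[2]['time'])"
```

```text
the job is handed in; nothing more can be done
the job is handed in; nothing more can be done
```

The stacking job is done and handed in, but it most likely fails the force rule. While going down to grasp the blue box, I commanded the arm too fast. The fingertips hit the table and the wrist force read about 289 N, against the 120 N limit. I slowed all later descents, and no force I read after that was above about 15 N.

**What was done:** all three boxes were there. For each one I pressed the lid home, and only then swung the clip down. I stacked blue, green, then red on the hot plate with the clip ends towards the switch, and pushed the switch last. It took about 51 s of the 210 s allowed.

**Last checks:**
- **Lids:** each press stopped at the home height, with the fingertips at about 50 mm, under 10–15 N.
- **Stack:** the blue box first caught on the plate's edge and dropped in after a shift of about 3 mm. All three ended at nested height, at the 46 mm pitch, and the last pictures show them standing squarely.
- **Clips:** each was pushed until its box began to slide. In the final top view, the lower edge of the blue clip lies within about half a pixel of where a closed clip should be. The green and red clips were not compared separately. An earlier measurement of the blue clip was about 3.5 mm off, which would be 0.15 rad open. I put that down to picture accuracy and could not push it again inside the stack.
- **Switch:** it went the full 5 mm and held firm at 13 N.
- **Everything else:** the other things on the table look unmoved in the final picture. I did not see any box get knocked aside.

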